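# Size an unmarked pin in the hole gauge

### The job

Take the pin out of the orange-framed well of the white foam block and find the tightest hole of the gauge plate that it passes: start with the largest hole and go down one hole at a time, pushing the pin in gently until its collar sits on the plate, until a hole refuses it: feel it press squarely on that hole's mouth. Never force it, since a hard push bruises the gauge; leave it standing in the tightest hole that let it pass, with the collar down on the plate, and let go. Leave the other two pins in the block and all else where it stands.

Things in the scene. Friction and masses are not known exactly. Their poses are not given: they have to be found in the camera images.
- gauge: hole gauge, fixed: aluminium plate 75 x 175 mm, 20 mm thick, top face 65 mm above the table, on a dark leg at each end (45 mm free below the plate), three round through holes 50 mm apart in a row along y. A blue strip marks the end with the largest hole, a black one the other. Origin: centre of its footprint on the table; z up. A push of a pin on it of more than 25 N bruises it.
- hole_large (a point): centre of the mouth, on the top face, of the largest hole, 26 mm across (at y = +50 mm of the gauge); mouth edges are sharp
- hole_mid (a point): centre of the mouth, on the top face, of the middle hole, 21 mm across
- hole_small (a point): centre of the mouth, on the top face, of the smallest hole, 16 mm across (at y = -50 mm of the gauge)
- block: white foam block fixed to the table, 80 x 185 mm, 60 mm high, with three wells 29 mm across and 48 mm deep, 55 mm apart in a row along its y axis; the well at its +y end is framed in orange tape. Origin: centre of its underside; z up.
- marked_well (a point): centre of the mouth of the orange-framed well, on the block's top face
- pin_a: one of three pins alike from above: black round handle 24 mm across, 45 mm tall; below it a grey collar 38 mm across, 5 mm thick; below that a round steel shank 40 mm long, 1 mm chamfer at its foot. The shank is 19.5 or 24.5 mm across; nothing to be seen from outside tells which. 0.1 kg. Origin: centre of the collar's underside, z up the handle. Hangs by its collar in a well of the block with a few mm of play.
- pin_b: one of three pins alike from above: black round handle 24 mm across, 45 mm tall; below it a grey collar 38 mm across, 5 mm thick; below that a round steel shank 40 mm long, 1 mm chamfer at its foot. The shank is 19.5 or 24.5 mm across; nothing to be seen from outside tells which. 0.1 kg. Origin: centre of the collar's underside, z up the handle. Hangs by its collar in a well of the block with a few mm of play.
- pin_c: one of three pins alike from above: black round handle 24 mm across, 45 mm tall; below it a grey collar 38 mm across, 5 mm thick; below that a round steel shank 40 mm long, 1 mm chamfer at its foot. The shank is 19.5 or 24.5 mm across; nothing to be seen from outside tells which. 0.1 kg. Origin: centre of the collar's underside, z up the handle. Hangs by its collar in a well of the block with a few mm of play.
- pin_a_tip (a point): centre of the flat foot of pin_a's shank, 40 mm below the pin's origin
- pin_b_tip (a point): centre of the flat foot of pin_b's shank, 40 mm below the pin's origin
- pin_c_tip (a point): centre of the flat foot of pin_c's shank, 40 mm below the pin's origin
- mug: black mug with a cream rim and a side handle, 78 mm across, 98 mm tall, a bystander beyond the gauge and block; origin: centre of its underside
- paper_cup: cream cup 76 mm across, 90 mm tall, a bystander; origin: centre of its underside
- screwdriver: screwdriver with a red handle, about 200 mm long, lying on the table beyond the gauge and block, to the right; a bystander; origin: middle of its underside
There are look-alikes about, which are no part of the job. Leave any pink or yellow look-alike of the pin_b alone. What is shaped like the pin_a but red is not meant.

How it is judged:
By the outcome, as a careful person would: the job done as asked, in the order asked, and still so for the second after the job is handed in, with the robot touching nothing.
It also fails if it takes over 72 s, if anything falls off the work surface, if the arm or the gripper's body presses on something with over 40 N, if the wrist force passes 120 N, or if a joint passes its speed limit or range.

### The arm

A 6-joint arm with a two-finger parallel gripper is mounted at the origin on the work surface. World frame = base frame: x ahead of the robot, y to its left, z up, the work surface at z = 0. Lengths are in mm, angles in rad, forces in N, time in s.
With the tool pointing down it reaches from about 350 to 875 mm from the base axis. Payload 15.5 kg.
Tool frame: the origin (TCP) lies at the very end of the fingers, on their centre line; the grasp point (between the pads) lies 19 mm behind it; z points along the fingers, x is the direction in which the jaws open and shut, and the axes are right-handed (so a half turn about z gives the same grasp; the last joint's range is limited). The gripper opens to 85 mm and grips with 20 to 120 N. Pads are 22 mm wide; open, the fingers measure 114 mm over their backs; the gripper's body (76 mm by 85 mm) begins 54 mm behind the grasp point. The pads swing forward as they close: fully open they stand 13 mm farther back than shut.
Start: joints at [-1.389, 0.494, 1.345, -0, 1.302, -0.096], TCP at [171.402, -601.039, 231.277] pointing down, gripper open.
Joint ranges: [-2.91, 2.91], [-0.82, 2.16], [0.22, 2.67], [-1.22, 4.37], [0.12, 2.79], [-3.08, 3.08]. Speed limits (rad/s): [1.89, 1.89, 2.57, 3.01, 3.01, 3.01].

### API

Orientations are given as a unit quaternion [x, y, z, w].
In Python, from workcell import * gives the robot as it stands. The module is installed in compiled form; this text tells all that it offers.
- The arm moves only by the tool move_arm, never from a script. Its argument "rows" is a list of rows, each an object with "gripper": the closure, from 0 (fully open) to 1 (shut); "slide": the shift along the tool's x, y, z in cm, a list of three; "twist": the turn, a rotation vector about the tool's x, y, z in rad, a list of three. In form: [{"gripper": gripper, "slide": [x, y, z], "twist": [rx, ry, rz]}, ...]. A call has 1 to 20 rows; each row shifts and turns the commanded pose from where the row before left it, along the tool's axes as they then stand; what a row does not reach is not made up. A row lasts 1/12 s, in which the tool goes at most 41.7 mm and 7.16 degrees, less where a joint would pass 70% of its speed; a pose out of reach is approached as far as the arm can. A call is refused whole if a number of a shift passes 4.17 or a number of a turn 0.125, either way. A call with a gripper value outside its range is refused whole. The fingers move at their own pace and stop on an object; "newtons" is the grip in N (left out, the last holds). Time passes only in rows, so rows that do not move let the fingers close. It gives the time, the measured TCP pose, the force and the opening at its end, in the units of the state.
- state(): the state, without advancing time (a new reading comes with each control period).
- camera(name): name is "scene" or "top"; returns the picture (480x640x3 uint8, blue, green, red); there is no depth.
- camera_model(name): a dict with "mtx" (3x3 intrinsics, pixels), "world_to_cam" (4x4, takes a point from world to camera coordinates). Camera axes: x right, y down, z forward; pixel columns grow to the right and rows downward; lengths in mm; the calibration is good to about 2 mm. A picture is of the moment at which its call begins. camera_model takes no time and is no camera call.
- sign_off(): hands the job in, once; it reports no verdict.
The state is a dict: "time": time; "q": joint angles; "joint_vel": joint speeds; "joint_torque": joint torques, N m; "eef_pos": TCP position; "tcp_rot": TCP orientation; "contact_force": force on the tool from outside, world axes, zero at the start; "wrist_torque": the same for the moment, N m; "finger_gap": opening from 0.0 (shut) to 1.0 (fully open).
Only numpy, scipy, OpenCV 4.12 (cv2) and the standard library are available. Lean on these libraries where they do the work, as an engineer would, in place of code of your own. Each camera call takes 0.05 s, during which the arm holds its last target.

## Working session

There is one attempt and no reset: what is moved stays moved. The work goes in short steps, Python scripts to look and compute and a tool call to move; the robot and the scene stay as the last step left them, time stands still between calls to the robot, and variables do not carry over. Pictures are saved under pics/ and viewed, and the job is handed in when it is done.

Besides the shell and the picture viewer there is one more tool, called after ">>>" as a command line: name --argument value ..., lists and objects as JSON in quotes. move_arm: Moves the arm, as the interface text tells. Its arguments: {"type":"object","properties":{"rows":{"type":"array","items":{"type":"object","properties":{"gripper":{"type":"number"},"slide":{"type":"array","items":{"type":"number"}},"twist":{"type":"array","items":{"type":"number"}}}}},"newtons":{"type":"number"}},"required":["rows"]}

```bash
mkdir -p pics; python3 - <<'E'
from workcell import *
import cv2,numpy as np
s=state();print(s)
for n in("scene","top"):
    cv2.imwrite(f"pics/{n}0.png",camera(n));m=camera_model(n);print(n,np.round(m["mtx"],1).tolist(),np.round(m["world_to_cam"],3).tolist())
E
```

```text
{'time': 0.0, 'q': array([-1.38850825e+00,  4.94172694e-01,  1.34617802e+00,  1.90583379e-05,
        1.30250843e+00, -9.55167429e-02]), 'joint_vel': array([ 0.00085476, -0.00123939,  0.00050349, -0.00060751, -0.00175516,
        0.00178383]), 'joint_torque': array([-1.70156411e-03, -8.82153082e+01, -3.83866739e+01, -1.19403117e-04,
        1.01680169e-02,  3.21009668e-05]), 'eef_pos': array([ 171.3316942 , -600.6547657 ,  230.69089919]), 'tcp_rot': array([ 7.98197942e-01, -6.02394924e-01, -4.60562691e-04, -4.34700852e-04]), 'contact_force': array([0.2964591 , 0.24885301, 1.53074911]), 'wrist_torque': array([-0.03983946,  0.01437106, -0.03679474]), 'finger_gap': 0.9993536039518967}
scene [[457.2, 0.0, 321.0], [0.0, 457.2, 242.7], [0.0, 0.0, 1.0]] [[-0.443, 0.897, -0.003, 281.942], [0.679, 0.333, -0.654, -356.488], [-0.586, -0.292, -0.756, 1204.804], [0.0, 0.0, 0.0, 1.0]]
top [[553.5, 0.0, 328.0], [0.0, 553.5, 245.9], [0.0, 0.0, 1.0]] [[0.007, -1.0, -0.005, -22.031], [-0.996, -0.006, -0.091, 596.58], [0.091, 0.006, -0.996, 1161.107], [0.0, 0.0, 0.0, 1.0]]
```

View pics/scene0.png

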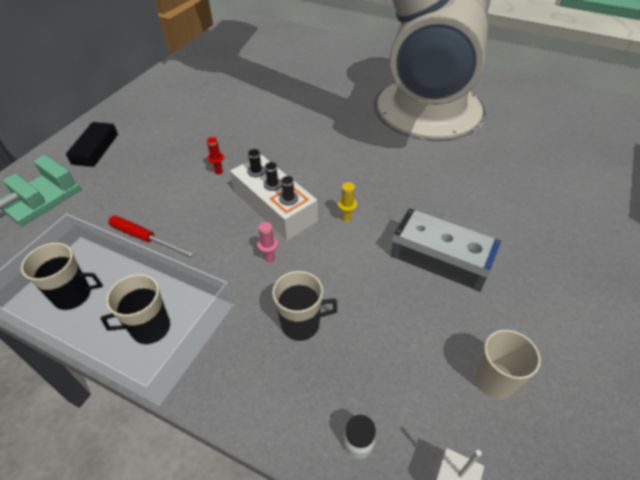

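View pics/top0.png

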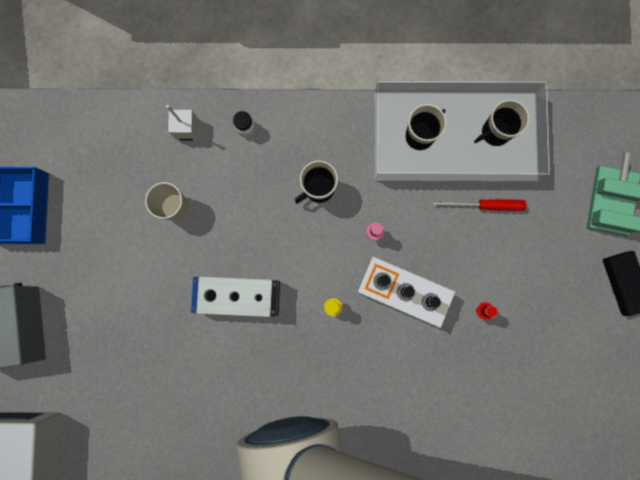

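The top view shows the gauge at about (235,297), with the blue end on the left. The block is at about (406,292), with the orange frame around the pin at (383,281).

```bash
cat > h.py <<'E'
from workcell import *
import cv2,numpy as np
def ray(n,u,v,z):
    m=camera_model(n);K=m["mtx"];T=np.array(m["world_to_cam"]);R=T[:3,:3];c=-R.T@T[:3,3]
    d=R.T@np.linalg.inv(K)@np.array([u,v,1.]);return c+d*(z-c[2])/d[2]
def proj(n,p):
    m=camera_model(n);T=np.array(m["world_to_cam"]);q=m["mtx"]@(T[:3,:3]@np.array(p)+T[:3,3]);return q[:2]/q[2]
def blobs(mask,amin=10):
    n,l,st,ce=cv2.connectedComponentsWithStats(mask.astype(np.uint8))
    return [(ce[i].round(2).tolist(),st[i].tolist()) for i in range(1,n) if st[i][4]>=amin]
E
python3 - <<'E'
from h import *
t=cv2.imread("pics/top0.png");s=cv2.imread("pics/scene0.png")
cv2.imwrite("pics/t1.png",np.vstack([cv2.resize(t[265:325,185:285],None,fx=6,fy=5,interpolation=cv2.INTER_CUBIC),cv2.resize(t[250:335,350:465],(600,290),interpolation=cv2.INTER_CUBIC)]))
cv2.imwrite("pics/s1.png",np.hstack([cv2.resize(s[140:240,220:325],(400,380),interpolation=cv2.INTER_CUBIC),cv2.resize(s[200:295,385:505],(400,380),interpolation=cv2.INTER_CUBIC)]))
g=cv2.cvtColor(t,6).astype(int)
print("holes top");
for c,st in blobs((g[275:320,198:272]<90)):
    c=np.array(c)+[198,275];print(c,st,ray("top",*c,65).round(1))
gs=cv2.cvtColor(s,6).astype(int)
print("scene")
for c,st in blobs((gs[215:262,405:492]<110)):
    c=np.array(c)+[405,215];print(c,st,ray("scene",*c,65).round(1))
hsv=cv2.cvtColor(t,cv2.COLOR_BGR2HSV);o=cv2.inRange(hsv,(5,120,100),(22,255,255))>0
for n,im in(("top",t),("scene",s)):
    hsv=cv2.cvtColor(im,cv2.COLOR_BGR2HSV);o=cv2.inRange(hsv,(5,120,120),(20,255,255))
    for c in cv2.findContours(o,0,2)[0]:
        if cv2.contourArea(c)>100:
            r=cv2.minAreaRect(c);print(n,"orange",r,ray(n,*r[0],60).round(1))
            for b in cv2.approxPolyDP(cv2.convexHull(c),6,True)[:,0]: print("  ",b,ray(n,*b.tolist(),60).round(1))
# block white
w=(g>150);w[:, :350]=0;w[:,470:]=0;w[:250]=0;w[340:]=0
w=cv2.morphologyEx(w.astype(np.uint8),3,np.ones((5,5)))
c=max(cv2.findContours(w,0,2)[0],key=cv2.contourArea);r=cv2.minAreaRect(c);print(r)
for b in cv2.boxPoints(r): print(b,ray("top",*b,60).round(1))
w=(g>130);w[:, :180]=0;w[:,290:]=0;w[:265]=0;w[330:]=0
c=max(cv2.findContours(w.astype(np.uint8),0,2)[0],key=cv2.contourArea);r=cv2.minAreaRect(c);print("gauge",r)
for b in cv2.boxPoints(r): print(b,ray("top",*b,65).round(1))
E
```

```text
holes top
[209.92 295.08] [7, 15, 11, 11, 103] [489.9 224.6  65. ]
[234.09 296.09] [32, 17, 9, 9, 67] [488.2 174.6  65. ]
[258.24 297.24] [57, 19, 7, 7, 37] [486.1 124.7  65. ]
[238.75 316.61] [8, 22, 66, 23, 241] [446.2 164.1  65. ]
scene
[406.82 218.35] [0, 0, 7, 11, 40] [473.5  97.4  65. ]
[449.   238.35] [41, 21, 6, 5, 20] [487.4 181.6  65. ]
[420.16 255.66] [0, 30, 46, 17, 411] [548.4 147.9  65. ]
[476.44 248.82] [66, 30, 11, 8, 55] [490.1 231.5  65. ]
[489.65 256.65] [82, 34, 5, 13, 40] [497.6 256.2  65. ]
top orange ((381.3793640136719, 280.94830322265625), (26.12998390197754, 27.180435180664062), 23.198591232299805) [ 521.5 -129.6   60. ]
   [375 264] [ 556.6 -116.4   60. ]
   [398 274] [ 536.1 -164.1   60. ]
   [388 298] [ 486.3 -143.2   60. ]
   [365 288] [506.7 -95.7  60. ]
scene orange ((179.55990600585938, 8.749008178710938), (9.06216049194336, 42.63621139526367), 65.85445404052734) [ -98.1 -870.3   60. ]
   [199   0] [-181.9 -855.3   60. ]
   [170  18] [ -29.7 -854.4   60. ]
   [159  15] [ -32.  -899.5   60. ]
((406.0891418457031, 291.2933349609375), (90.27276611328125, 38.888946533203125), 23.334041595458984)
[356.94263 291.26935] [499.8 -79.   60. ]
[372.3462 255.5611] [ 574.1 -110.9   60. ]
[455.23566 291.31732] [ 501.  -282.3   60. ]
[439.8321  327.02557] [ 427.6 -249.6   60. ]
gauge ((233.84432983398438, 295.92474365234375), (73.4241943359375, 37.5521354675293), 2.602562189102173)
[196.31752 313.01443] [453.  251.6  65. ]
[198.02269 275.501  ] [530.1 250.3  65. ]
[271.37115 278.83505] [524.2  98.2  65. ]
[269.66595 316.34848] [447.2 100.5  65. ]
```

View pics/t1.png

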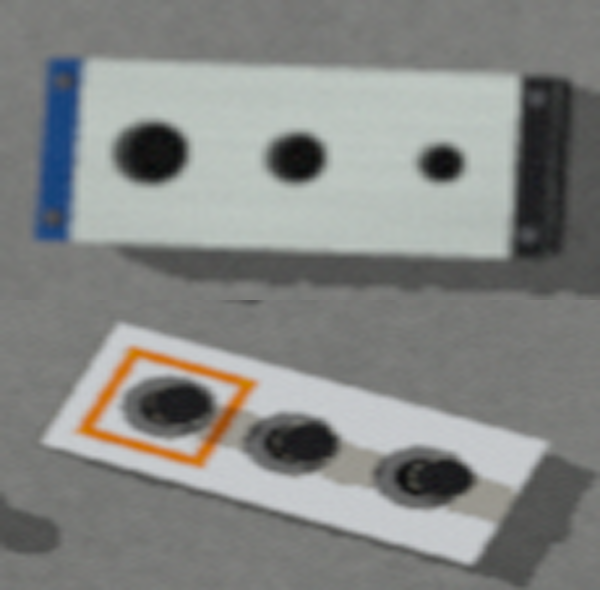

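View pics/s1.png

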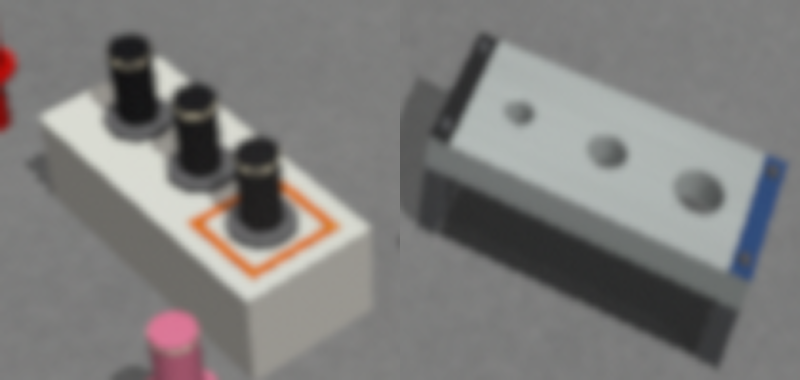

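```bash
python3 - <<'E'
from h import *
t=cv2.imread("pics/top0.png");s=cv2.imread("pics/scene0.png")
cv2.imwrite("pics/t2.png",cv2.resize(t[262:300,362:402],None,fx=15,fy=15,interpolation=cv2.INTER_CUBIC))
cv2.imwrite("pics/s2.png",cv2.resize(s[170:220,265:320],None,fx=11,fy=11,interpolation=cv2.INTER_CUBIC))
for n,u,v in(("top",382.5,281.4),):print(ray(n,u,v,65))
# hole mouths: interpolated threshold, ellipse fit
for n,im,cs in(("top",t,[(209.9,295.1),(234.1,296.1),(258.2,297.2)]),("scene",s,[(476,248),(448,238.5),(421,228)])):
  g=cv2.cvtColor(im,6);G=cv2.resize(g,None,fx=8,fy=8,interpolation=cv2.INTER_CUBIC)
  for (u,v) in cs:
    x0,y0=int(u)-10,int(v)-9
    p=G[y0*8:(y0+19)*8,x0*8:(x0+21)*8]
    bg=np.median(p);
    for f in(12,25):
      m=(p<bg-f).astype(np.uint8)
      c=[k for k in cv2.findContours(m,0,1)[0] if cv2.pointPolygonTest(k,(84,76),False)>=0]
      if not c: print(n,u,f,"none");continue
      e=cv2.fitEllipse(c[0]);cx=(e[0][0]+.5)/8-.5+x0;cy=(e[0][1]+.5)/8-.5+y0
      print(n,f,round(cx,2),round(cy,2),np.array(e[1])/8,ray(n,cx,cy,65).round(1))
E
```

```text
[ 520.40030353 -131.47336176   65.        ]
top 12 209.64 295.14 [14.09785843 14.43285656] [489.8 225.2  65. ]
top 25 209.65 295.13 [13.46179867 13.81046009] [489.8 225.1  65. ]
top 12 233.83 296.15 [11.89698124 12.16389656] [488.  175.2  65. ]
top 25 233.82 296.17 [11.18327904 11.4836092 ] [488.  175.2  65. ]
top 12 258.07 297.22 [9.44129372 9.66853428] [486.2 125.1  65. ]
top 25 258.08 297.2 [8.77643204 8.88917923] [486.2 125.   65. ]
scene 12 474.61 247.73 [11.80565262 16.64047623] [489. 228.  65.]
scene 25 474.7 247.79 [10.77919388 15.34031773] [489.1 228.2  65. ]
scene 12 447.0 237.61 [ 9.71157837 13.78578377] [487.2 177.9  65. ]
scene 25 447.11 237.67 [ 8.58237362 12.37848568] [487.3 178.1  65. ]
scene 12 420.56 227.86 [ 7.26974392 10.49375343] [485.3 127.9  65. ]
scene 25 420.68 227.89 [6.1407752  9.08691216] [485.3 128.1  65. ]
```

View pics/t2.png

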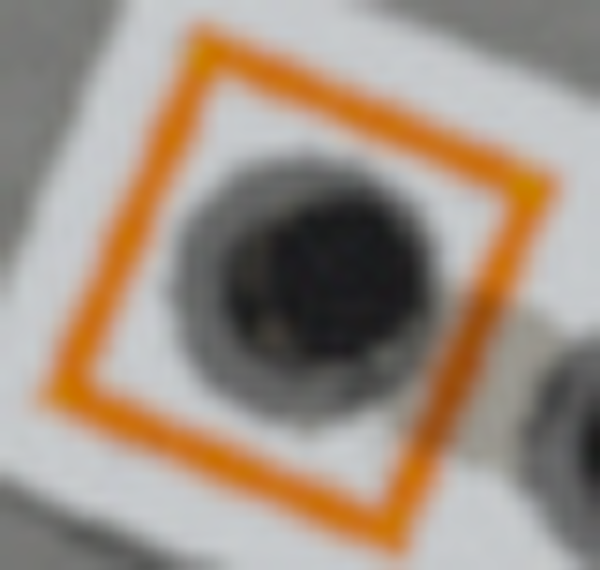

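View pics/s2.png

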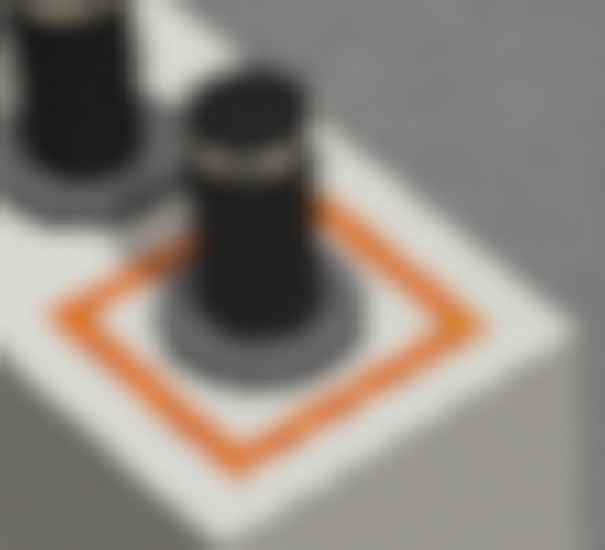

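```bash
python3 - <<'E'
from h import *
print(ray("top",381.7,280.7,65),ray("top",384.5,280,110),ray("scene",287.2,179.5,110),ray("scene",265+262/11-.5,170+308/11-.5,65))
for n in("top","scene"):
  T=np.array(camera_model(n)["world_to_cam"]);print(-T[:3,:3].T@T[:3,3])
from scipy.spatial.transform import Rotation as R
print(R.from_quat(state()["tcp_rot"]).as_matrix().round(3))
E
```

```text
[ 521.83299494 -129.8253232    65.        ] [ 521.94239864 -131.26701     110.        ] [ 520.16577951 -127.68962318  110.        ] [ 521.40029764 -127.53755622   65.        ]
[ 488.39599643  -25.07453604 1210.5388892 ]
[1072.66405958  217.42776572  678.41376262]
[[ 0.274 -0.962 -0.   ]
 [-0.962 -0.274  0.001]
 [-0.001 -0.    -1.   ]]
```

>>> move_arm --rows '[{"gripper": 0.3, "slide": [-0.9, -1.2, 0], "twist": [0, 0, 0]}, {"gripper": 0.3, "slide": [-1.8, -2.35, 0], "twist": [0, 0, 0]}, {"gripper": 0.3, "slide": [-1.8, -2.35, 0], "twist": [0, 0, 0]}, {"gripper": 0.3, "slide": [-1.8, -2.35, 0], "twist": [0, 0, 0]}, {"gripper": 0.3, "slide": [-1.8, -2.35, 0], "twist": [0, 0, 0]}, {"gripper": 0.3, "slide": [-1.8, -2.35, 0], "twist": [0, 0, 0]}, {"gripper": 0.3, "slide": [-1.8, -2.35, 0], "twist": [0, 0, 0]}, {"gripper": 0.3, "slide": [-1.8, -2.35, 0], "twist": [0, 0, 0]}, {"gripper": 0.3, "slide": [-1.8, -2.35, 0], "twist": [0, 0, 0]}, {"gripper": 0.3, "slide": [-1.8, -2.35, 0], "twist": [0, 0, 0]}, {"gripper": 0.3, "slide": [-1.8, -2.35, 0], "twist": [0, 0, 0]}, {"gripper": 0.3, "slide": [-1.8, -2.35, 0], "twist": [0, 0, 0]}, {"gripper": 0.3, "slide": [-1.8, -2.35, 0], "twist": [0, 0, 0]}, {"gripper": 0.3, "slide": [-1.8, -2.35, 0], "twist": [0, 0, 0]}, {"gripper": 0.3, "slide": [-1.8, -2.35, 0], "twist": [0, 0, 0]}, {"gripper": 0.3, "slide": [-1.8, -2.35, 0], "twist": [0, 0, 0]}, {"gripper": 0.3, "slide": [-1.8, -2.35, 0], "twist": [0, 0, 0]}, {"gripper": 0.3, "slide": [-1.8, -2.35, 0], "twist": [0, 0, 0]}, {"gripper": 0.3, "slide": [-1.8, -2.35, 0], "twist": [0, 0, 0]}, {"gripper": 0.3, "slide": [-1.8, -2.35, 0], "twist": [0, 0, 0]}]' --newtons 30

```text
time: 1.77
eef_pos: [516.4, -135.8, 231.2]
tcp_rot: [0.798, -0.602, -0.0, 0.0]
contact_force: [1.1, 0.5, 0.1]
finger_gap: 0.705
```

>>> move_arm --rows '[{"gripper": 0.3, "slide": [0, 0, 0.5], "twist": [0, 0, -0.11]}, {"gripper": 0.3, "slide": [0, 0, 0.8], "twist": [0, 0, -0.11]}, {"gripper": 0.3, "slide": [0, 0, 0.8], "twist": [0, 0, -0.11]}, {"gripper": 0.3, "slide": [0, 0, 0.8], "twist": [0, 0, -0.11]}, {"gripper": 0.3, "slide": [0, 0, 0.8], "twist": [0, 0, -0.11]}, {"gripper": 0.3, "slide": [0, 0, 0.8], "twist": [0, 0, -0.11]}, {"gripper": 0.3, "slide": [0, 0, 0.8], "twist": [0, 0, -0.11]}, {"gripper": 0.3, "slide": [0, 0, 0.5], "twist": [0, 0, -0.11]}, {"gripper": 0.3, "slide": [0, 0, 0], "twist": [0, 0, 0]}, {"gripper": 0.3, "slide": [0, 0, 0], "twist": [0, 0, 0]}]'

```text
time: 2.6
eef_pos: [515.7, -137.3, 173.1]
tcp_rot: [0.978, -0.207, -0.0, -0.0]
contact_force: [-0.2, 0.1, -0.2]
finger_gap: 0.701
```

```bash
cat >> h.py <<'E'
from scipy.spatial.transform import Rotation as Ro
def go(x,y,z):
    s=state();M=Ro.from_quat(s["tcp_rot"]).as_matrix();d=np.array([x,y,z])-s["eef_pos"]
    print("t",round(s["time"],2),"pos",s["eef_pos"].round(1),"F",s["contact_force"].round(1),"gap",round(s["finger_gap"]*85,1),"slide cm",(M.T@d/10).round(2),"jaw ang",np.degrees(np.arctan2(M[1,0],M[0,0])).round(1),"z axis",M[:,2].round(4),"q6",s["q"][5].round(2))
E
python3 -c "
from h import *
go(521.4,-129,120)"
```

```text
t 2.6 pos [ 515.7 -137.3  173.1] F [-0.2  0.1 -0.2] gap 59.6 slide cm [ 0.19 -0.99  5.31] jaw ang -23.9 z axis [-8.e-04  4.e-04 -1.e+00] q6 0.04
```

>>> move_arm --rows '[{"gripper": 0.3, "slide": [0.1, -0.5, 1.5], "twist": [0, 0, 0]}, {"gripper": 0.3, "slide": [0.1, -0.5, 1.8], "twist": [0, 0, 0]}, {"gripper": 0.3, "slide": [0, 0, 1.5], "twist": [0, 0, 0]}, {"gripper": 0.3, "slide": [0, 0, 0], "twist": [0, 0, 0]}]'

```text
time: 2.93
eef_pos: [520.8, -128.7, 123.4]
tcp_rot: [0.978, -0.207, -0.002, -0.0]
contact_force: [-1.8, -0.2, -0.4]
finger_gap: 0.702
```

```bash
python3 -c "
from h import *
go(521.4,-129,70)
a=camera('scene');b=camera('top')
cv2.imwrite('pics/a3.png',np.hstack([cv2.resize(a[80:230,200:350],(400,400)),cv2.resize(b[220:340,320:440],(400,400))]))"
```

```text
t 2.93 pos [ 520.8 -128.7  123.4] F [-1.8 -0.2 -0.4] gap 59.7 slide cm [0.09 0.01 5.34] jaw ang -23.9 z axis [-0.003   0.0011 -1.    ] q6 0.06
```

View pics/a3.png

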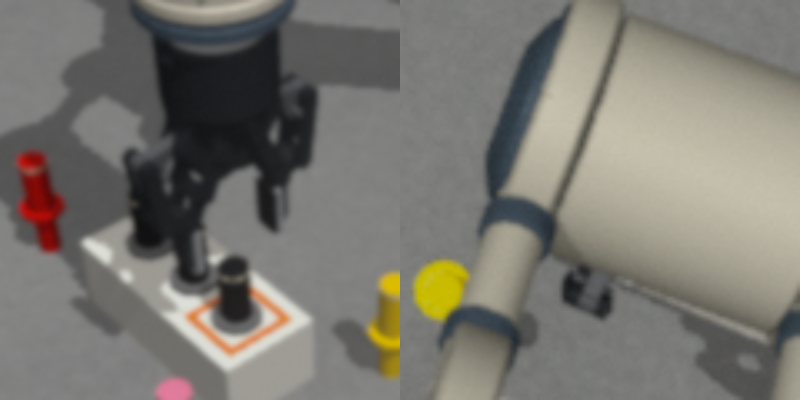

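In the scene view the fingers straddle the marked pin. The arm hides it in the top view. Descending.

>>> move_arm --rows '[{"gripper": 0.3, "slide": [0.05, 0, 1.3], "twist": [0, 0, 0]}, {"gripper": 0.3, "slide": [0, 0, 1.3], "twist": [0, 0, 0]}, {"gripper": 0.3, "slide": [0, 0, 1.3], "twist": [0, 0, 0]}, {"gripper": 0.3, "slide": [0, 0, 0.9], "twist": [0, 0, 0]}, {"gripper": 0.3, "slide": [0, 0, 0.3], "twist": [0, 0, 0]}, {"gripper": 0.3, "slide": [0, 0, 0], "twist": [0, 0, 0]}, {"gripper": 0.3, "slide": [0, 0, 0], "twist": [0, 0, 0]}]'

```text
time: 3.62
eef_pos: [522.7, -129.8, 75.0]
tcp_rot: [0.979, -0.205, 0.0, 0.0]
contact_force: [0.4, -0.0, 1.0]
finger_gap: 0.702
```

```bash
python3 -c "
from h import *
go(521.4,-129,70)
a=camera('scene')
cv2.imwrite('pics/a4.png',cv2.resize(a[100:230,220:350],(600,600)))"
```

```text
t 3.62 pos [ 522.7 -129.8   75. ] F [ 0.4 -0.   1. ] gap 59.7 slide cm [-0.15 -0.02  0.5 ] jaw ang -23.7 z axis [ 7.e-04 -2.e-04 -1.e+00] q6 0.06
```

View pics/a4.png

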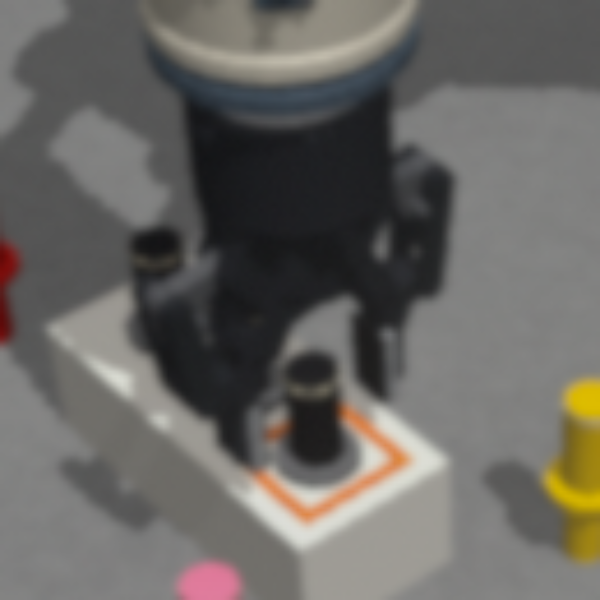

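>>> move_arm --rows '[{"gripper": 0.3, "slide": [-0.1, 0, 0.35], "twist": [0, 0, 0]}, {"gripper": 0.5, "slide": [0, 0, 0], "twist": [0, 0, 0]}, {"gripper": 0.65, "slide": [0, 0, 0], "twist": [0, 0, 0]}, {"gripper": 0.8, "slide": [0, 0, 0], "twist": [0, 0, 0]}, {"gripper": 1, "slide": [0, 0, 0], "twist": [0, 0, 0]}, {"gripper": 1, "slide": [0, 0, 0], "twist": [0, 0, 0]}, {"gripper": 1, "slide": [0, 0, 0], "twist": [0, 0, 0]}, {"gripper": 1, "slide": [0, 0, 0], "twist": [0, 0, 0]}]' --newtons 40

```text
time: 4.33
eef_pos: [521.5, -129.2, 71.0]
tcp_rot: [0.979, -0.205, 0.0, 0.0]
contact_force: [-1.2, 0.9, 5.4]
finger_gap: 0.265
```

```bash
python3 -c "
from h import *
go(521.4,-129,71)"
```

```text
t 4.33 pos [ 521.5 -129.2   71. ] F [-1.2  0.9  5.4] gap 22.6 slide cm [-0.02 -0.02 -0.  ] jaw ang -23.7 z axis [ 3.e-04 -1.e-04 -1.e+00] q6 0.06
```

>>> move_arm --rows '[{"gripper": 1, "slide": [0, 0, -0.5], "twist": [0, 0, 0]}, {"gripper": 1, "slide": [0, 0, -1], "twist": [0, 0, 0]}, {"gripper": 1, "slide": [0, 0, -1.3], "twist": [0, 0, 0]}, {"gripper": 1, "slide": [0, 0, -1.3], "twist": [0, 0, 0]}, {"gripper": 1, "slide": [0, 0, -1.3], "twist": [0, 0, 0]}, {"gripper": 1, "slide": [0, 0, -1.3], "twist": [0, 0, 0]}, {"gripper": 1, "slide": [0, 0, -1], "twist": [0, 0, 0]}, {"gripper": 1, "slide": [0, 0, -0.5], "twist": [0, 0, 0]}, {"gripper": 1, "slide": [0, 0, 0], "twist": [0, 0, 0]}, {"gripper": 1, "slide": [0, 0, 0], "twist": [0, 0, 0]}]'

```text
time: 5.17
eef_pos: [521.4, -129.2, 152.8]
tcp_rot: [0.979, -0.205, 0.0, 0.0]
contact_force: [-0.8, 0.8, -1.2]
finger_gap: 0.266
```

```bash
python3 -c "
from h import *
go(489.4,226.2,150)
a=camera('scene')
cv2.imwrite('pics/a5.png',cv2.resize(a[80:230,220:350],(600,690)))"
```

```text
t 5.17 pos [ 521.4 -129.2  152.8] F [-0.8  0.8 -1.2] gap 22.6 slide cm [-17.19 -31.27   0.28] jaw ang -23.7 z axis [ 2.e-04 -1.e-04 -1.e+00] q6 0.06
```

View pics/a5.png

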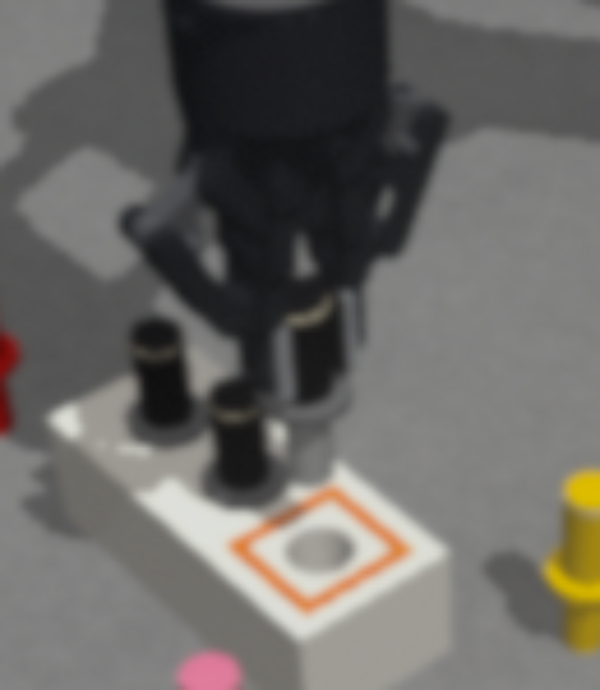

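>>> move_arm --rows '[{"gripper": 1, "slide": [-0.6, -1.1, -0.6], "twist": [0, 0, 0]}, {"gripper": 1, "slide": [-1.2, -2.2, -0.6], "twist": [0, 0, 0]}, {"gripper": 1, "slide": [-1.2, -2.2, 0], "twist": [0, 0, 0]}, {"gripper": 1, "slide": [-1.2, -2.2, 0], "twist": [0, 0, 0]}, {"gripper": 1, "slide": [-1.2, -2.2, 0], "twist": [0, 0, 0]}, {"gripper": 1, "slide": [-1.2, -2.2, 0], "twist": [0, 0, 0]}, {"gripper": 1, "slide": [-1.2, -2.2, 0], "twist": [0, 0, 0]}, {"gripper": 1, "slide": [-1.2, -2.2, 0], "twist": [0, 0, 0]}, {"gripper": 1, "slide": [-1.2, -2.2, 0], "twist": [0, 0, 0]}, {"gripper": 1, "slide": [-1.2, -2.2, 0], "twist": [0, 0, 0]}, {"gripper": 1, "slide": [-1.2, -2.2, 0], "twist": [0, 0, 0]}, {"gripper": 1, "slide": [-1.2, -2.2, 0], "twist": [0, 0, 0]}, {"gripper": 1, "slide": [-1.2, -2.2, 0], "twist": [0, 0, 0]}, {"gripper": 1, "slide": [-1.2, -2.2, 0], "twist": [0, 0, 0]}, {"gripper": 1, "slide": [-0.7, -1.2, 0], "twist": [0, 0, 0]}, {"gripper": 1, "slide": [-0.3, -0.4, 0], "twist": [0, 0, 0]}, {"gripper": 1, "slide": [0, 0, 0], "twist": [0, 0, 0]}, {"gripper": 1, "slide": [0, 0, 0], "twist": [0, 0, 0]}, {"gripper": 1, "slide": [0, 0, 0], "twist": [0, 0, 0]}]'

```text
time: 6.8
eef_pos: [489.4, 225.7, 164.7]
tcp_rot: [0.979, -0.205, -0.0, 0.0]
contact_force: [0.1, -0.2, -1.5]
finger_gap: 0.269
```

```bash
python3 -c "
from h import *
go(489.4,226.2,130)
a=camera('scene');b=camera('top')
cv2.imwrite('pics/a6s.png',a);cv2.imwrite('pics/a6t.png',b)
cv2.imwrite('pics/a6.png',np.hstack([cv2.resize(a[140:270,400:530],(400,400)),cv2.resize(b[230:330,160:260],(400,400))]))"
```

```text
t 6.8 pos [489.4 225.7 164.7] F [ 0.1 -0.2 -1.5] gap 22.8 slide cm [-0.02 -0.04  3.47] jaw ang -23.7 z axis [-4.e-04 -3.e-04 -1.e+00] q6 0.74
```

View pics/a6.png

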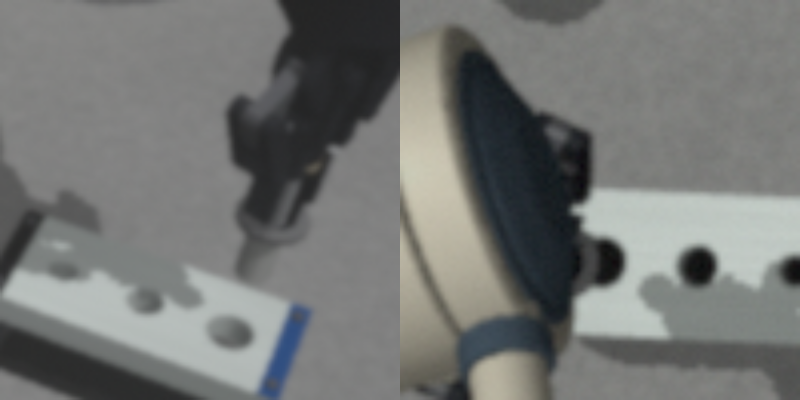

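>>> move_arm --rows '[{"gripper": 1, "slide": [0, -0.05, 0.8], "twist": [0, 0, 0]}, {"gripper": 1, "slide": [0, 0, 1.2], "twist": [0, 0, 0]}, {"gripper": 1, "slide": [0, 0, 1.2], "twist": [0, 0, 0]}, {"gripper": 1, "slide": [0, 0, 0.8], "twist": [0, 0, 0]}, {"gripper": 1, "slide": [0, 0, 0], "twist": [0, 0, 0]}, {"gripper": 1, "slide": [0, 0, 0], "twist": [0, 0, 0]}, {"gripper": 1, "slide": [0, 0, 0], "twist": [0, 0, 0]}]'

```text
time: 7.48
eef_pos: [490.0, 227.0, 125.1]
tcp_rot: [0.979, -0.205, 0.0, -0.0]
contact_force: [0.4, -0.3, -1.1]
finger_gap: 0.272
```

```bash
python3 -c "
from h import *
go(489.4,226.2,120)
a=camera('scene')
cv2.imwrite('pics/a7s.png',a)
cv2.imwrite('pics/a7.png',cv2.resize(a[195:265,445:505],None,fx=9,fy=8.5,interpolation=cv2.INTER_CUBIC))"
```

```text
t 7.48 pos [490.  227.  125.1] F [ 0.4 -0.3 -1.1] gap 23.1 slide cm [-0.03  0.09  0.51] jaw ang -23.7 z axis [ 4.e-04  2.e-04 -1.e+00] q6 0.74
```

View pics/a7.png

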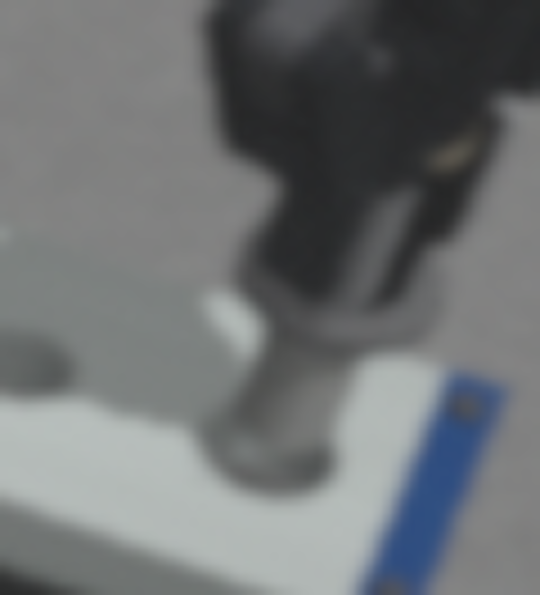

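```bash
python3 -c "
from h import *
f=lambda p:((proj('scene',p)-[445,195]+.5)*[9,8.5]).round(1)
for z in(74,94,114,119): print(z,f((490,227,z)))
print('holes',f((489.1,228.1,65)))
for a in(0,90,180,270):
  c,s=np.cos(np.radians(a)),np.sin(np.radians(a));print(a,f((489.1+13*c,228.1+13*s,65)))
# shank edges per row
a=cv2.imread('pics/a7s.png');g=cv2.cvtColor(a,6)
for r in(236,238,240,242,244,246,248): print(r,g[r,464:490].tolist())
"
```

```text
74 [276.4 425.6]
94 [303.  360.8]
114 [330.6 293.3]
119 [337.7 276.1]
holes [271.5 452.8]
0 [254.9 496.4]
90 [338.1 474.1]
180 [287.7 410.1]
270 [205.5 431.7]
236 [127, 127, 127, 127, 127, 129, 138, 150, 151, 130, 98, 82, 81, 83, 83, 83, 83, 83, 83, 87, 94, 106, 119, 127, 131, 133]
238 [128, 127, 127, 127, 126, 127, 128, 128, 118, 97, 83, 82, 85, 87, 90, 94, 96, 98, 101, 113, 135, 158, 171, 176, 177, 177]
240 [127, 127, 127, 127, 126, 126, 121, 111, 95, 85, 82, 86, 90, 96, 104, 109, 114, 117, 122, 136, 158, 173, 180, 181, 180, 181]
242 [127, 128, 126, 125, 122, 116, 106, 93, 84, 84, 88, 94, 100, 106, 112, 117, 119, 123, 136, 156, 172, 181, 182, 182, 181, 182]
244 [141, 135, 127, 117, 109, 103, 97, 90, 87, 88, 93, 99, 105, 111, 116, 118, 121, 131, 151, 171, 181, 182, 183, 183, 182, 182]
246 [179, 170, 147, 121, 104, 102, 104, 107, 107, 103, 102, 106, 111, 115, 116, 116, 118, 132, 156, 174, 181, 182, 181, 182, 182, 180]
248 [186, 183, 170, 146, 120, 107, 109, 115, 118, 114, 110, 107, 104, 101, 98, 95, 94, 111, 143, 168, 179, 181, 181, 181, 179, 171]
```

>>> move_arm --rows '[{"gripper": 1, "slide": [-0.12, -0.06, 0.1], "twist": [0, 0, 0]}, {"gripper": 1, "slide": [0, 0, 0.3], "twist": [0, 0, 0]}, {"gripper": 1, "slide": [0, 0, 0.2], "twist": [0, 0, 0]}, {"gripper": 1, "slide": [0, 0, 0.1], "twist": [0, 0, 0]}, {"gripper": 1, "slide": [0, 0, 0], "twist": [0, 0, 0]}, {"gripper": 1, "slide": [0, 0, 0], "twist": [0, 0, 0]}]'

```text
time: 8.03
eef_pos: [488.9, 228.0, 117.7]
tcp_rot: [0.979, -0.205, -0.0, 0.0]
contact_force: [-0.7, -0.4, -1.5]
finger_gap: 0.268
```

>>> move_arm --rows '[{"gripper": 1, "slide": [0, 0, 0.1], "twist": [0, 0, 0]}, {"gripper": 1, "slide": [0, 0, 0.1], "twist": [0, 0, 0]}, {"gripper": 1, "slide": [0, 0, 0.1], "twist": [0, 0, 0]}, {"gripper": 1, "slide": [0, 0, 0], "twist": [0, 0, 0]}]'

```text
time: 8.37
eef_pos: [488.8, 228.0, 114.6]
tcp_rot: [0.979, -0.205, -0.0, 0.0]
contact_force: [-0.2, -0.4, -1.1]
finger_gap: 0.268
```

>>> move_arm --rows '[{"gripper": 1, "slide": [0, 0, 0.1], "twist": [0, 0, 0]}, {"gripper": 1, "slide": [0, 0, 0.1], "twist": [0, 0, 0]}, {"gripper": 1, "slide": [0, 0, 0], "twist": [0, 0, 0]}]'

```text
time: 8.62
eef_pos: [488.8, 228.0, 112.6]
tcp_rot: [0.979, -0.205, -0.0, 0.0]
contact_force: [0.3, 0.7, -1.5]
finger_gap: 0.271
```

>>> move_arm --rows '[{"gripper": 1, "slide": [0, 0, 0.2], "twist": [0, 0, 0]}, {"gripper": 1, "slide": [0, 0, 0.2], "twist": [0, 0, 0]}, {"gripper": 1, "slide": [0, 0, 0.2], "twist": [0, 0, 0]}, {"gripper": 1, "slide": [0, 0, 0.2], "twist": [0, 0, 0]}, {"gripper": 1, "slide": [0, 0, 0], "twist": [0, 0, 0]}]'

```text
time: 9.03
eef_pos: [488.7, 227.9, 104.3]
tcp_rot: [0.979, -0.205, -0.0, 0.0]
contact_force: [-0.2, 0.4, -0.3]
finger_gap: 0.272
```

>>> move_arm --rows '[{"gripper": 1, "slide": [0, 0, 0.3], "twist": [0, 0, 0]}, {"gripper": 1, "slide": [0, 0, 0.3], "twist": [0, 0, 0]}, {"gripper": 1, "slide": [0, 0, 0.3], "twist": [0, 0, 0]}, {"gripper": 1, "slide": [0, 0, 0.3], "twist": [0, 0, 0]}, {"gripper": 1, "slide": [0, 0, 0.3], "twist": [0, 0, 0]}, {"gripper": 1, "slide": [0, 0, 0.3], "twist": [0, 0, 0]}, {"gripper": 1, "slide": [0, 0, 0.2], "twist": [0, 0, 0]}, {"gripper": 1, "slide": [0, 0, 0], "twist": [0, 0, 0]}]'

```text
time: 9.7
eef_pos: [488.7, 227.9, 84.3]
tcp_rot: [0.979, -0.205, -0.0, 0.0]
contact_force: [-0.3, 0.0, -1.5]
finger_gap: 0.269
```

>>> move_arm --rows '[{"gripper": 1, "slide": [0, 0, 0.2], "twist": [0, 0, 0]}, {"gripper": 1, "slide": [0, 0, 0.1], "twist": [0, 0, 0]}, {"gripper": 1, "slide": [0, 0, 0], "twist": [0, 0, 0]}]'

```text
time: 9.95
eef_pos: [488.8, 228.0, 81.6]
tcp_rot: [0.979, -0.205, -0.0, 0.0]
contact_force: [0.5, -0.1, -0.7]
finger_gap: 0.271
```

>>> move_arm --rows '[{"gripper": 1, "slide": [0, 0, 0.1], "twist": [0, 0, 0]}, {"gripper": 1, "slide": [0, 0, 0.1], "twist": [0, 0, 0]}, {"gripper": 1, "slide": [0, 0, 0.1], "twist": [0, 0, 0]}, {"gripper": 1, "slide": [0, 0, 0], "twist": [0, 0, 0]}]'

```text
time: 10.28
eef_pos: [488.8, 228.0, 78.6]
tcp_rot: [0.979, -0.205, -0.0, 0.0]
contact_force: [-0.3, 0.3, -0.8]
finger_gap: 0.268
```

>>> move_arm --rows '[{"gripper": 1, "slide": [0, 0, 0.1], "twist": [0, 0, 0]}, {"gripper": 1, "slide": [0, 0, 0.05], "twist": [0, 0, 0]}, {"gripper": 1, "slide": [0, 0, 0], "twist": [0, 0, 0]}]'

```text
time: 10.53
eef_pos: [488.9, 228.0, 77.2]
tcp_rot: [0.979, -0.205, -0.0, 0.0]
contact_force: [-0.5, -0.2, -0.8]
finger_gap: 0.271
```

>>> move_arm --rows '[{"gripper": 1, "slide": [0, 0, 0.05], "twist": [0, 0, 0]}, {"gripper": 1, "slide": [0, 0, 0], "twist": [0, 0, 0]}]'

```text
time: 10.7
eef_pos: [488.9, 228.0, 76.7]
tcp_rot: [0.979, -0.205, -0.0, -0.0]
contact_force: [-0.7, 0.0, -0.7]
finger_gap: 0.265
```

>>> move_arm --rows '[{"gripper": 1, "slide": [0, 0, 0.05], "twist": [0, 0, 0]}, {"gripper": 1, "slide": [0, 0, 0], "twist": [0, 0, 0]}]'

```text
time: 10.87
eef_pos: [488.9, 228.0, 76.2]
tcp_rot: [0.979, -0.205, -0.0, 0.0]
contact_force: [-0.4, 1.1, -2.4]
finger_gap: 0.271
```

>>> move_arm --rows '[{"gripper": 1, "slide": [0, 0, 0.05], "twist": [0, 0, 0]}, {"gripper": 1, "slide": [0, 0, 0], "twist": [0, 0, 0]}]'

```text
time: 11.03
eef_pos: [488.9, 228.0, 76.0]
tcp_rot: [0.979, -0.205, 0.0, -0.0]
contact_force: [-2.2, -0.4, 4.5]
finger_gap: 0.27
```

>>> move_arm --rows '[{"gripper": 1, "slide": [0, 0, 0.02], "twist": [0, 0, 0]}, {"gripper": 1, "slide": [0, 0, 0], "twist": [0, 0, 0]}]'

```text
time: 11.2
eef_pos: [488.9, 228.0, 76.0]
tcp_rot: [0.979, -0.205, 0.0, -0.0]
contact_force: [-2.7, -0.2, 8.4]
finger_gap: 0.27
```

```bash
python3 -c "
from h import *
go(489.4,226.2,120)
a=camera('scene')
cv2.imwrite('pics/a8.png',cv2.resize(a[195:265,445:505],None,fx=9,fy=8.5,interpolation=cv2.INTER_CUBIC))"
```

```text
t 11.2 pos [488.9 228.   76. ] F [-2.7 -0.2  8.4] gap 22.9 slide cm [ 0.12  0.15 -4.4 ] jaw ang -23.7 z axis [ 3.e-04  1.e-04 -1.e+00] q6 0.74
```

View pics/a8.png

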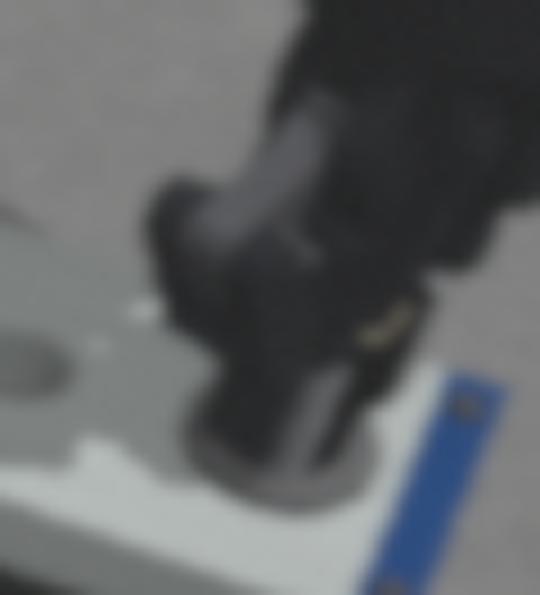

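>>> move_arm --rows '[{"gripper": 1, "slide": [0, 0, -0.3], "twist": [0, 0, 0]}, {"gripper": 1, "slide": [0, 0, -0.7], "twist": [0, 0, 0]}, {"gripper": 1, "slide": [0, 0, -1], "twist": [0, 0, 0]}, {"gripper": 1, "slide": [0, 0, -1], "twist": [0, 0, 0]}, {"gripper": 1, "slide": [0, 0, -1], "twist": [0, 0, 0]}, {"gripper": 1, "slide": [0, 0, -0.7], "twist": [0, 0, 0]}, {"gripper": 1, "slide": [0, 0, -0.2], "twist": [0, 0, 0]}, {"gripper": 1, "slide": [0, 0, 0], "twist": [0, 0, 0]}, {"gripper": 1, "slide": [0.35, 0.95, 0], "twist": [0, 0, 0]}, {"gripper": 1, "slide": [0.6, 1.5, 0], "twist": [0, 0, 0]}, {"gripper": 1, "slide": [0.6, 1.5, 0], "twist": [0, 0, 0]}, {"gripper": 1, "slide": [0.3, 0.7, 0], "twist": [0, 0, 0]}, {"gripper": 1, "slide": [0, 0, 0], "twist": [0, 0, 0]}, {"gripper": 1, "slide": [0, 0, 0], "twist": [0, 0, 0]}, {"gripper": 1, "slide": [0, 0, 0], "twist": [0, 0, 0]}, {"gripper": 1, "slide": [0, 0, 0], "twist": [0, 0, 0]}]'

```text
time: 12.58
eef_pos: [487.2, 178.5, 124.5]
tcp_rot: [0.979, -0.205, -0.0, -0.0]
contact_force: [-0.8, -0.7, -1.3]
finger_gap: 0.266
```

```bash
cat > mp.py <<'E'
from h import *
import sys
a=camera('scene');cv2.imwrite(sys.argv[1],a);g=cv2.cvtColor(a,6).astype(float)
p=state()["eef_pos"];go(487.2,178.0,120)
u0=proj('scene',p-[0,0,51]).astype(int)[0]
for z in (-44,-40,-36,-32,-28,-24,-20):
    q=proj('scene',p+[0,0,z]);r=int(round(q[1]))
    # predicted u on that row
    q2=proj('scene',p+[0,0,z-1]);k=(q2[0]-q[0])/(q2[1]-q[1]);up=q[0]+k*(r-q[1])
    print(z,r,round(up,1),g[r,int(up)-13:int(up)+14].astype(int).tolist())
x,y=int(u0)-30,int(proj('scene',p)[1])-15
cv2.imwrite(sys.argv[1].replace('.png','z.png'),cv2.resize(a[y:y+70,x:x+60],None,fx=9,fy=8.5,interpolation=cv2.INTER_CUBIC));print(x,y)
E
python3 mp.py pics/b1.png
```

```text
t 12.63 pos [487.2 178.6 124.5] F [-0.1 -0.6 -1.5] gap 23.2 slide cm [0.02 0.05 0.45] jaw ang -23.6 z axis [ 0.e+00  1.e-04 -1.e+00] q6 0.65
-44 232 449.2 [129, 130, 129, 129, 129, 128, 127, 118, 103, 88, 85, 90, 97, 103, 109, 115, 118, 121, 126, 142, 165, 181, 187, 188, 188, 189, 189]
-40 230 449.8 [129, 128, 129, 129, 129, 128, 128, 124, 112, 95, 85, 85, 89, 96, 102, 108, 114, 117, 121, 132, 154, 175, 185, 187, 187, 187, 186]
-36 229 450.1 [129, 128, 128, 128, 127, 127, 125, 117, 101, 87, 83, 86, 92, 96, 102, 107, 111, 116, 125, 146, 168, 182, 184, 185, 185, 184, 183]
-32 227 450.7 [127, 127, 127, 127, 128, 127, 127, 125, 115, 98, 86, 83, 85, 87, 89, 91, 93, 94, 100, 115, 140, 158, 167, 171, 170, 166, 159]
-28 226 451.0 [127, 127, 128, 128, 128, 128, 129, 125, 110, 91, 82, 82, 84, 85, 86, 86, 86, 89, 98, 114, 129, 138, 145, 146, 143, 139, 137]
-24 224 451.7 [128, 127, 127, 129, 132, 143, 157, 159, 140, 104, 80, 74, 78, 83, 88, 92, 95, 99, 100, 102, 102, 102, 103, 103, 105, 110, 118]
-20 223 452.0 [127, 127, 128, 130, 139, 154, 166, 160, 134, 98, 78, 75, 80, 89, 96, 99, 102, 103, 103, 104, 104, 105, 104, 103, 103, 104, 111]
418 199
```

View pics/b1z.png

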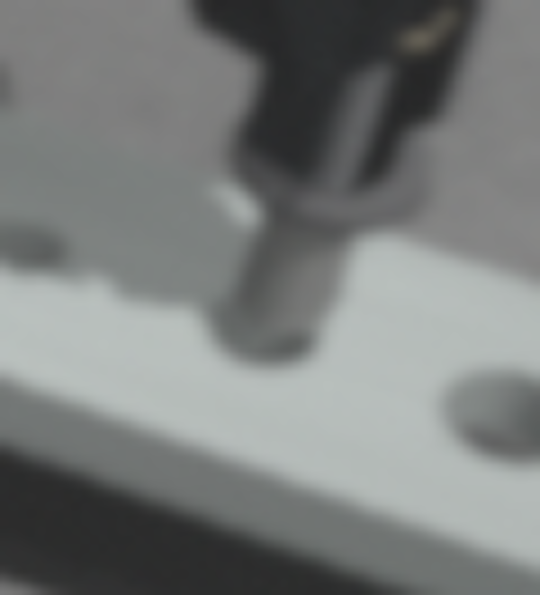

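```bash
python3 - <<'E'
from h import *
g=cv2.cvtColor(cv2.imread('pics/b1.png'),6)
for u in range(442,456,2): print(u,g[230:248,u].tolist())
p=np.array([487.2,178.6,124.5])
th=np.radians(np.arange(0,360,5))
for z,r in((-51,8.75),(-50,9.75),(-50,12.25)):
    c=np.array([proj('scene',p+[r*np.cos(t),r*np.sin(t),z]) for t in th]); i=c[:,1].argmax();print(z,r,c[i],c[:,0].min(),c[:,0].max())
    for u in range(442,456,2):
        k=np.abs(c[:,0]-u)<.6; print(u,c[k,1].max().round(1) if k.any() else None,end=' ')
    print()
E
```

```text
442 [128, 127, 127, 122, 114, 109, 108, 114, 122, 139, 160, 177, 185, 187, 187, 186, 185, 185]
444 [112, 108, 103, 97, 95, 97, 100, 102, 105, 110, 124, 150, 174, 185, 188, 186, 186, 185]
446 [85, 84, 85, 87, 90, 93, 97, 102, 107, 108, 109, 130, 162, 182, 187, 187, 187, 186]
448 [89, 94, 97, 99, 101, 104, 108, 109, 106, 101, 101, 123, 158, 180, 187, 188, 187, 186]
450 [102, 107, 109, 112, 114, 114, 117, 115, 103, 95, 103, 134, 167, 183, 187, 187, 187, 187]
452 [114, 117, 118, 119, 120, 121, 126, 129, 123, 125, 142, 165, 181, 187, 188, 188, 188, 187]
454 [121, 124, 126, 128, 136, 147, 160, 170, 174, 178, 182, 185, 187, 188, 189, 188, 188, 187]
-51 8.75 [449.19191167 238.25722008] 443.3939356822924 453.4181752981019
442 None 444 236.3 446 237.7 448 238.2 450 238.2 452 237.8 454 235.3 
-50 9.75 [449.40225842 238.30716922] 442.93469658031285 454.11535019096317
442 None 444 236.5 446 237.7 448 238.2 450 238.3 452 238.0 454 236.6 
-50 12.25 [449.63169969 239.37448755] 441.5063278233331 455.5538355714741
442 235.9 444 237.8 446 238.8 448 239.3 450 239.4 452 239.2 454 238.5
```

>>> move_arm --rows '[{"gripper": 1, "slide": [0.08, 0.1, 0.1], "twist": [0, 0, 0]}, {"gripper": 1, "slide": [0, 0, 0.3], "twist": [0, 0, 0]}, {"gripper": 1, "slide": [0, 0, 0.2], "twist": [0, 0, 0]}, {"gripper": 1, "slide": [0, 0, 0.1], "twist": [0, 0, 0]}, {"gripper": 1, "slide": [0, 0, 0], "twist": [0, 0, 0]}, {"gripper": 1, "slide": [0, 0, 0], "twist": [0, 0, 0]}]'

```text
time: 13.13
eef_pos: [487.4, 176.8, 117.5]
tcp_rot: [0.979, -0.205, -0.0, 0.0]
contact_force: [0.8, -0.2, -0.7]
finger_gap: 0.268
```

>>> move_arm --rows '[{"gripper": 1, "slide": [0, 0, 0.05], "twist": [0, 0, 0]}, {"gripper": 1, "slide": [0, 0, 0.05], "twist": [0, 0, 0]}, {"gripper": 1, "slide": [0, 0, 0], "twist": [0, 0, 0]}]'

```text
time: 13.38
eef_pos: [487.5, 176.8, 116.5]
tcp_rot: [0.979, -0.205, -0.0, -0.0]
contact_force: [-0.3, -0.3, -1.9]
finger_gap: 0.272
```

>>> move_arm --rows '[{"gripper": 1, "slide": [0, 0, 0.05], "twist": [0, 0, 0]}, {"gripper": 1, "slide": [0, 0, 0], "twist": [0, 0, 0]}]'

```text
time: 13.55
eef_pos: [487.5, 176.8, 116.1]
tcp_rot: [0.979, -0.205, 0.0, -0.0]
contact_force: [0.6, 0.8, -1.3]
finger_gap: 0.267
```

>>> move_arm --rows '[{"gripper": 1, "slide": [-0.02, -0.04, 0], "twist": [0, 0, 0]}, {"gripper": 1, "slide": [0, 0, 0.05], "twist": [0, 0, 0]}, {"gripper": 1, "slide": [0, 0, 0], "twist": [0, 0, 0]}]'

```text
time: 13.8
eef_pos: [487.4, 177.2, 115.5]
tcp_rot: [0.979, -0.205, -0.0, 0.0]
contact_force: [-0.5, 0.0, -0.5]
finger_gap: 0.273
```

>>> move_arm --rows '[{"gripper": 1, "slide": [0, 0, 0.05], "twist": [0, 0, 0]}, {"gripper": 1, "slide": [0, 0, 0], "twist": [0, 0, 0]}]'

```text
time: 13.97
eef_pos: [487.4, 177.2, 115.0]
tcp_rot: [0.979, -0.205, -0.0, 0.0]
contact_force: [0.4, -0.4, -0.7]
finger_gap: 0.27
```

>>> move_arm --rows '[{"gripper": 1, "slide": [0, 0, 0.04], "twist": [0, 0, 0]}, {"gripper": 1, "slide": [0, 0, 0], "twist": [0, 0, 0]}]'

```text
time: 14.13
eef_pos: [487.4, 177.2, 114.6]
tcp_rot: [0.979, -0.205, -0.0, 0.0]
contact_force: [0.1, -0.9, -1.1]
finger_gap: 0.27
```

>>> move_arm --rows '[{"gripper": 1, "slide": [0, 0, 0.05], "twist": [0, 0, 0]}, {"gripper": 1, "slide": [0, 0, 0.05], "twist": [0, 0, 0]}, {"gripper": 1, "slide": [0, 0, 0], "twist": [0, 0, 0]}]'

```text
time: 14.38
eef_pos: [487.4, 177.2, 113.6]
tcp_rot: [0.979, -0.205, -0.0, 0.0]
contact_force: [-0.4, 0.4, -1.5]
finger_gap: 0.269
```

>>> move_arm --rows '[{"gripper": 1, "slide": [0, 0, 0.1], "twist": [0, 0, 0]}, {"gripper": 1, "slide": [0, 0, 0.1], "twist": [0, 0, 0]}, {"gripper": 1, "slide": [0, 0, 0], "twist": [0, 0, 0]}]'

```text
time: 14.63
eef_pos: [487.4, 177.2, 111.5]
tcp_rot: [0.979, -0.205, -0.0, 0.0]
contact_force: [-0.8, 0.8, -1.1]
finger_gap: 0.271
```

>>> move_arm --rows '[{"gripper": 1, "slide": [0, 0, 0.1], "twist": [0, 0, 0]}, {"gripper": 1, "slide": [0, 0, 0.1], "twist": [0, 0, 0]}, {"gripper": 1, "slide": [0, 0, 0.1], "twist": [0, 0, 0]}, {"gripper": 1, "slide": [0, 0, 0], "twist": [0, 0, 0]}]'

```text
time: 14.97
eef_pos: [487.4, 177.2, 108.5]
tcp_rot: [0.979, -0.205, -0.0, 0.0]
contact_force: [-0.8, -0.7, -1.1]
finger_gap: 0.275
```

>>> move_arm --rows '[{"gripper": 1, "slide": [0, 0, 0.2], "twist": [0, 0, 0]}, {"gripper": 1, "slide": [0, 0, 0.2], "twist": [0, 0, 0]}, {"gripper": 1, "slide": [0, 0, 0.2], "twist": [0, 0, 0]}, {"gripper": 1, "slide": [0, 0, 0.2], "twist": [0, 0, 0]}, {"gripper": 1, "slide": [0, 0, 0.2], "twist": [0, 0, 0]}, {"gripper": 1, "slide": [0, 0, 0], "twist": [0, 0, 0]}]'

```text
time: 15.47
eef_pos: [487.3, 177.2, 98.2]
tcp_rot: [0.979, -0.205, -0.0, 0.0]
contact_force: [0.3, 0.2, -0.5]
finger_gap: 0.27
```

>>> move_arm --rows '[{"gripper": 1, "slide": [0, 0, 0.2], "twist": [0, 0, 0]}, {"gripper": 1, "slide": [0, 0, 0.2], "twist": [0, 0, 0]}, {"gripper": 1, "slide": [0, 0, 0.2], "twist": [0, 0, 0]}, {"gripper": 1, "slide": [0, 0, 0.2], "twist": [0, 0, 0]}, {"gripper": 1, "slide": [0, 0, 0.2], "twist": [0, 0, 0]}, {"gripper": 1, "slide": [0, 0, 0], "twist": [0, 0, 0]}]'

```text
time: 15.97
eef_pos: [487.3, 177.2, 88.3]
tcp_rot: [0.979, -0.205, -0.0, 0.0]
contact_force: [0.5, -0.9, -1.6]
finger_gap: 0.265
```

>>> move_arm --rows '[{"gripper": 1, "slide": [0, 0, 0.2], "twist": [0, 0, 0]}, {"gripper": 1, "slide": [0, 0, 0.2], "twist": [0, 0, 0]}, {"gripper": 1, "slide": [0, 0, 0.2], "twist": [0, 0, 0]}, {"gripper": 1, "slide": [0, 0, 0.2], "twist": [0, 0, 0]}, {"gripper": 1, "slide": [0, 0, 0.2], "twist": [0, 0, 0]}, {"gripper": 1, "slide": [0, 0, 0], "twist": [0, 0, 0]}]'

```text
time: 16.47
eef_pos: [487.3, 177.1, 78.3]
tcp_rot: [0.979, -0.205, -0.0, 0.0]
contact_force: [-0.0, -0.4, -1.2]
finger_gap: 0.272
```

Free all the way so far. The collar should touch at about 76.1.

>>> move_arm --rows '[{"gripper": 1, "slide": [0, 0, 0.1], "twist": [0, 0, 0]}, {"gripper": 1, "slide": [0, 0, 0.08], "twist": [0, 0, 0]}, {"gripper": 1, "slide": [0, 0, 0], "twist": [0, 0, 0]}, {"gripper": 1, "slide": [0, 0, 0], "twist": [0, 0, 0]}]'

```text
time: 16.8
eef_pos: [487.5, 177.2, 76.9]
tcp_rot: [0.979, -0.205, -0.0, 0.0]
contact_force: [1.1, -0.4, -0.9]
finger_gap: 0.267
```

>>> move_arm --rows '[{"gripper": 1, "slide": [0, 0, 0.04], "twist": [0, 0, 0]}, {"gripper": 1, "slide": [0, 0, 0], "twist": [0, 0, 0]}]'

```text
time: 16.97
eef_pos: [487.5, 177.2, 76.5]
tcp_rot: [0.979, -0.205, 0.0, -0.0]
contact_force: [-0.3, 0.7, -1.5]
finger_gap: 0.272
```

>>> move_arm --rows '[{"gripper": 1, "slide": [0, 0, 0.04], "twist": [0, 0, 0]}, {"gripper": 1, "slide": [0, 0, 0], "twist": [0, 0, 0]}]'

```text
time: 17.13
eef_pos: [487.5, 177.2, 76.0]
tcp_rot: [0.979, -0.205, -0.0, 0.0]
contact_force: [-0.2, 0.1, -1.0]
finger_gap: 0.267
```

>>> move_arm --rows '[{"gripper": 1, "slide": [0, 0, 0.03], "twist": [0, 0, 0]}, {"gripper": 1, "slide": [0, 0, 0], "twist": [0, 0, 0]}]'

```text
time: 17.3
eef_pos: [487.5, 177.2, 76.0]
tcp_rot: [0.979, -0.205, 0.0, -0.0]
contact_force: [-1.1, -0.5, 4.9]
finger_gap: 0.269
```

>>> move_arm --rows '[{"gripper": 1, "slide": [0, 0, 0.02], "twist": [0, 0, 0]}, {"gripper": 1, "slide": [0, 0, 0], "twist": [0, 0, 0]}]'

```text
time: 17.47
eef_pos: [487.5, 177.2, 76.0]
tcp_rot: [0.979, -0.205, 0.0, -0.0]
contact_force: [-2.8, -0.5, 8.0]
finger_gap: 0.267
```

>>> move_arm --rows '[{"gripper": 1, "slide": [0, 0, -0.2], "twist": [0, 0, 0]}, {"gripper": 1, "slide": [0, 0, -0.6], "twist": [0, 0, 0]}, {"gripper": 1, "slide": [0, 0, -0.8], "twist": [0, 0, 0]}, {"gripper": 1, "slide": [0, 0, -0.8], "twist": [0, 0, 0]}, {"gripper": 1, "slide": [0, 0, -0.8], "twist": [0, 0, 0]}, {"gripper": 1, "slide": [0, 0, -0.8], "twist": [0, 0, 0]}, {"gripper": 1, "slide": [0, 0, -0.7], "twist": [0, 0, 0]}, {"gripper": 1, "slide": [0, 0, -0.2], "twist": [0, 0, 0]}, {"gripper": 1, "slide": [0, 0, 0], "twist": [0, 0, 0]}, {"gripper": 1, "slide": [0, 0, 0], "twist": [0, 0, 0]}, {"gripper": 1, "slide": [0.35, 0.95, 0], "twist": [0, 0, 0]}, {"gripper": 1, "slide": [0.6, 1.5, 0], "twist": [0, 0, 0]}, {"gripper": 1, "slide": [0.6, 1.5, 0], "twist": [0, 0, 0]}, {"gripper": 1, "slide": [0.3, 0.7, 0], "twist": [0, 0, 0]}, {"gripper": 1, "slide": [0, 0, 0], "twist": [0, 0, 0]}, {"gripper": 1, "slide": [0, 0, 0], "twist": [0, 0, 0]}, {"gripper": 1, "slide": [0, 0, 0], "twist": [0, 0, 0]}, {"gripper": 1, "slide": [0, 0, 0], "twist": [0, 0, 0]}, {"gripper": 1, "slide": [0, 0, 0], "twist": [0, 0, 0]}]'

```text
time: 19.05
eef_pos: [485.8, 127.7, 124.5]
tcp_rot: [0.979, -0.205, 0.0, -0.0]
contact_force: [-0.0, -0.3, -1.0]
finger_gap: 0.27
```

```bash
sed -i 's/go(487.2,178.0,120)/go(485.6,127.2,117.5)/' mp.py; python3 mp.py pics/c1.png
```

```text
t 19.1 pos [485.8 127.7 124.6] F [ 0.8  0.1 -1.3] gap 22.7 slide cm [0.   0.05 0.71] jaw ang -23.6 z axis [ 1.e-04  1.e-04 -1.e+00] q6 0.55
-44 222 421.8 [106, 120, 126, 127, 127, 128, 128, 125, 117, 101, 89, 89, 95, 101, 109, 114, 118, 120, 123, 133, 153, 172, 181, 184, 184, 184, 184]
-40 221 422.0 [93, 114, 124, 127, 128, 128, 128, 125, 119, 103, 89, 86, 91, 98, 105, 112, 117, 119, 122, 128, 146, 167, 179, 183, 184, 184, 185]
-36 219 422.5 [88, 111, 122, 126, 126, 126, 125, 121, 109, 93, 85, 85, 90, 95, 101, 107, 110, 113, 118, 134, 157, 176, 183, 184, 184, 184, 182]
-32 217 422.9 [56, 81, 105, 119, 124, 125, 124, 122, 115, 101, 88, 83, 85, 87, 89, 91, 91, 92, 96, 109, 133, 154, 167, 171, 170, 165, 157]
-28 216 423.2 [67, 93, 112, 122, 123, 124, 123, 118, 105, 90, 82, 81, 84, 85, 86, 86, 86, 88, 95, 112, 131, 143, 147, 146, 142, 138, 134]
-24 214 423.7 [50, 66, 90, 110, 122, 127, 132, 130, 113, 90, 76, 76, 81, 87, 92, 95, 98, 100, 100, 100, 100, 100, 101, 102, 108, 116, 123]
-20 213 423.9 [49, 57, 75, 100, 118, 127, 133, 130, 109, 86, 76, 79, 86, 93, 99, 101, 103, 103, 103, 104, 103, 102, 101, 100, 102, 109, 118]
391 189
```

View pics/c1z.png

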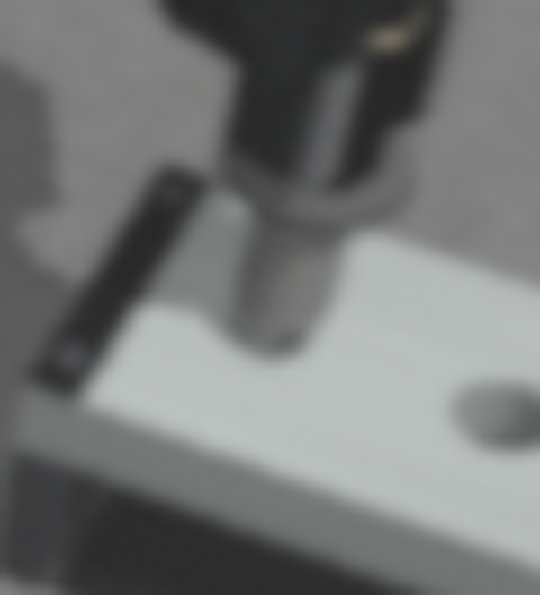

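>>> move_arm --rows '[{"gripper": 1, "slide": [0, 0.03, 0.1], "twist": [0, 0, 0]}, {"gripper": 1, "slide": [0, 0, 0.3], "twist": [0, 0, 0]}, {"gripper": 1, "slide": [0, 0, 0.2], "twist": [0, 0, 0]}, {"gripper": 1, "slide": [0, 0, 0.1], "twist": [0, 0, 0]}, {"gripper": 1, "slide": [0, 0, 0], "twist": [0, 0, 0]}, {"gripper": 1, "slide": [0, 0, 0], "twist": [0, 0, 0]}, {"gripper": 1, "slide": [0, 0, 0], "twist": [0, 0, 0]}]'

```text
time: 19.68
eef_pos: [485.7, 126.9, 117.6]
tcp_rot: [0.979, -0.205, -0.0, -0.0]
contact_force: [-0.4, 0.1, -1.5]
finger_gap: 0.268
```

>>> move_arm --rows '[{"gripper": 1, "slide": [0, 0, 0.04], "twist": [0, 0, 0]}, {"gripper": 1, "slide": [0, 0, 0.04], "twist": [0, 0, 0]}, {"gripper": 1, "slide": [0, 0, 0], "twist": [0, 0, 0]}]'

```text
time: 19.93
eef_pos: [485.6, 126.9, 116.8]
tcp_rot: [0.979, -0.205, -0.0, -0.0]
contact_force: [-0.3, -0.8, -0.3]
finger_gap: 0.27
```

>>> move_arm --rows '[{"gripper": 1, "slide": [0, 0, 0.03], "twist": [0, 0, 0]}, {"gripper": 1, "slide": [0, 0, 0], "twist": [0, 0, 0]}]'

```text
time: 20.1
eef_pos: [485.6, 126.9, 116.5]
tcp_rot: [0.979, -0.205, -0.0, -0.0]
contact_force: [-0.7, 0.1, -1.4]
finger_gap: 0.271
```

>>> move_arm --rows '[{"gripper": 1, "slide": [0, 0, 0.03], "twist": [0, 0, 0]}, {"gripper": 1, "slide": [0, 0, 0], "twist": [0, 0, 0]}]'

```text
time: 20.27
eef_pos: [485.6, 126.9, 116.2]
tcp_rot: [0.979, -0.205, -0.0, 0.0]
contact_force: [0.6, 0.7, -0.7]
finger_gap: 0.269
```

>>> move_arm --rows '[{"gripper": 1, "slide": [0, 0, 0.03], "twist": [0, 0, 0]}, {"gripper": 1, "slide": [0, 0, 0], "twist": [0, 0, 0]}]'

```text
time: 20.43
eef_pos: [485.7, 126.9, 116.0]
tcp_rot: [0.979, -0.205, 0.0, -0.0]
contact_force: [-1.7, 0.5, 2.1]
finger_gap: 0.272
```

```bash
python3 -c "
from h import *
go(485.6,127.2,116);s=state();print(s['wrist_torque'])"
```

```text
t 20.43 pos [485.7 126.9 116. ] F [-1.7  0.5  2.1] gap 23.1 slide cm [-0.02 -0.02 -0.  ] jaw ang -23.7 z axis [ 2.e-04  0.e+00 -1.e+00] q6 0.55
[-0.04803687  0.07568002 -0.00509117]
```

>>> move_arm --rows '[{"gripper": 1, "slide": [0, 0, 0.03], "twist": [0, 0, 0]}, {"gripper": 1, "slide": [0, 0, 0], "twist": [0, 0, 0]}]'

```text
time: 20.6
eef_pos: [485.8, 127.0, 115.9]
tcp_rot: [0.979, -0.205, 0.0, -0.0]
contact_force: [-0.9, -0.8, 8.1]
finger_gap: 0.273
```

>>> move_arm --rows '[{"gripper": 1, "slide": [0, 0, 0.01], "twist": [0, 0, 0]}, {"gripper": 1, "slide": [0, 0, 0], "twist": [0, 0, 0]}]'

```text
time: 20.77
eef_pos: [485.8, 127.0, 115.9]
tcp_rot: [0.979, -0.205, 0.0, -0.0]
contact_force: [-1.8, 0.0, 10.2]
finger_gap: 0.266
```

```bash
python3 -c "
from h import *
go(487.5,177.2,124);s=state();print(s['wrist_torque'])"
```

```text
t 20.77 pos [485.8 127.  115.9] F [-1.8  0.  10.2] gap 22.7 slide cm [-1.86 -4.67 -0.81] jaw ang -23.7 z axis [ 5.e-04  1.e-04 -1.e+00] q6 0.55
[-0.03303022  0.445501    0.03176778]
```

The small hole refuses the pin with about 11 N at its mouth, the foot level with the top face. Going back to the middle hole.

>>> move_arm --rows '[{"gripper": 1, "slide": [0, 0, -0.2], "twist": [0, 0, 0]}, {"gripper": 1, "slide": [0, 0, -0.4], "twist": [0, 0, 0]}, {"gripper": 1, "slide": [0, 0, -0.3], "twist": [0, 0, 0]}, {"gripper": 1, "slide": [0, 0, 0], "twist": [0, 0, 0]}, {"gripper": 1, "slide": [-0.35, -0.95, 0], "twist": [0, 0, 0]}, {"gripper": 1, "slide": [-0.6, -1.5, 0], "twist": [0, 0, 0]}, {"gripper": 1, "slide": [-0.6, -1.5, 0], "twist": [0, 0, 0]}, {"gripper": 1, "slide": [-0.31, -0.72, 0], "twist": [0, 0, 0]}, {"gripper": 1, "slide": [0, 0, 0], "twist": [0, 0, 0]}, {"gripper": 1, "slide": [0, 0, 0], "twist": [0, 0, 0]}, {"gripper": 1, "slide": [0, 0, 0], "twist": [0, 0, 0]}, {"gripper": 1, "slide": [0, 0, 0], "twist": [0, 0, 0]}, {"gripper": 1, "slide": [0, 0, 0], "twist": [0, 0, 0]}, {"gripper": 1, "slide": [0, 0, 0], "twist": [0, 0, 0]}, {"gripper": 1, "slide": [0, 0, 0], "twist": [0, 0, 0]}, {"gripper": 1, "slide": [0, 0, 0], "twist": [0, 0, 0]}]'

```text
time: 22.1
eef_pos: [487.4, 177.0, 124.5]
tcp_rot: [0.979, -0.205, -0.0, 0.0]
contact_force: [0.3, -0.0, -1.2]
finger_gap: 0.272
```

```bash
python3 -c "
from h import *
go(487.4,177.2,117.5)"
```

```text
t 22.1 pos [487.4 177.  124.5] F [ 0.3 -0.  -1.2] gap 23.1 slide cm [-0.01 -0.02  0.7 ] jaw ang -23.7 z axis [-0. -0. -1.] q6 0.65
```

>>> move_arm --rows '[{"gripper": 1, "slide": [-0.01, -0.02, 0.1], "twist": [0, 0, 0]}, {"gripper": 1, "slide": [0, 0, 0.3], "twist": [0, 0, 0]}, {"gripper": 1, "slide": [0, 0, 0.2], "twist": [0, 0, 0]}, {"gripper": 1, "slide": [0, 0, 0.1], "twist": [0, 0, 0]}, {"gripper": 1, "slide": [0, 0, 0], "twist": [0, 0, 0]}, {"gripper": 1, "slide": [0, 0, 0], "twist": [0, 0, 0]}]'

```text
time: 22.6
eef_pos: [487.3, 177.4, 117.4]
tcp_rot: [0.979, -0.205, -0.0, 0.0]
contact_force: [-0.3, -0.2, -0.8]
finger_gap: 0.265
```

>>> move_arm --rows '[{"gripper": 1, "slide": [0, 0, 0.05], "twist": [0, 0, 0]}, {"gripper": 1, "slide": [0, 0, 0.05], "twist": [0, 0, 0]}, {"gripper": 1, "slide": [0, 0, 0.05], "twist": [0, 0, 0]}, {"gripper": 1, "slide": [0, 0, 0], "twist": [0, 0, 0]}]'

```text
time: 22.93
eef_pos: [487.3, 177.4, 115.9]
tcp_rot: [0.979, -0.205, -0.0, 0.0]
contact_force: [-0.2, 0.1, -0.8]
finger_gap: 0.271
```

>>> move_arm --rows '[{"gripper": 1, "slide": [0, 0, 0.05], "twist": [0, 0, 0]}, {"gripper": 1, "slide": [0, 0, 0], "twist": [0, 0, 0]}]'

```text
time: 23.1
eef_pos: [487.3, 177.4, 115.4]
tcp_rot: [0.979, -0.205, -0.0, 0.0]
contact_force: [-0.5, 0.0, -2.5]
finger_gap: 0.271
```

>>> move_arm --rows '[{"gripper": 1, "slide": [0, 0, 0.05], "twist": [0, 0, 0]}, {"gripper": 1, "slide": [0, 0, 0], "twist": [0, 0, 0]}]'

```text
time: 23.27
eef_pos: [487.4, 177.4, 114.9]
tcp_rot: [0.979, -0.205, 0.0, -0.0]
contact_force: [1.5, -0.3, -0.1]
finger_gap: 0.27
```

>>> move_arm --rows '[{"gripper": 1, "slide": [0, 0, 0.03], "twist": [0, 0, 0]}, {"gripper": 1, "slide": [0, 0, 0], "twist": [0, 0, 0]}]'

```text
time: 23.43
eef_pos: [487.3, 177.4, 114.7]
tcp_rot: [0.979, -0.205, 0.0, 0.0]
contact_force: [0.2, 0.3, -0.7]
finger_gap: 0.271
```

>>> move_arm --rows '[{"gripper": 1, "slide": [0, 0, 0.05], "twist": [0, 0, 0]}, {"gripper": 1, "slide": [0, 0, 0.05], "twist": [0, 0, 0]}, {"gripper": 1, "slide": [0, 0, 0], "twist": [0, 0, 0]}]'

```text
time: 23.68
eef_pos: [487.3, 177.4, 113.6]
tcp_rot: [0.979, -0.205, -0.0, 0.0]
contact_force: [0.3, -0.7, -1.4]
finger_gap: 0.272
```

>>> move_arm --rows '[{"gripper": 1, "slide": [0, 0, 0.1], "twist": [0, 0, 0]}, {"gripper": 1, "slide": [0, 0, 0.1], "twist": [0, 0, 0]}, {"gripper": 1, "slide": [0, 0, 0.1], "twist": [0, 0, 0]}, {"gripper": 1, "slide": [0, 0, 0], "twist": [0, 0, 0]}]'

```text
time: 24.02
eef_pos: [487.3, 177.3, 110.5]
tcp_rot: [0.979, -0.205, -0.0, 0.0]
contact_force: [-0.2, -0.8, -2.2]
finger_gap: 0.272
```

>>> move_arm --rows '[{"gripper": 1, "slide": [0, 0, 0.2], "twist": [0, 0, 0]}, {"gripper": 1, "slide": [0, 0, 0.2], "twist": [0, 0, 0]}, {"gripper": 1, "slide": [0, 0, 0.2], "twist": [0, 0, 0]}, {"gripper": 1, "slide": [0, 0, 0.2], "twist": [0, 0, 0]}, {"gripper": 1, "slide": [0, 0, 0.2], "twist": [0, 0, 0]}, {"gripper": 1, "slide": [0, 0, 0.2], "twist": [0, 0, 0]}, {"gripper": 1, "slide": [0, 0, 0], "twist": [0, 0, 0]}]'

```text
time: 24.6
eef_pos: [487.2, 177.3, 98.3]
tcp_rot: [0.979, -0.205, -0.0, 0.0]
contact_force: [0.5, -1.5, -3.1]
finger_gap: 0.27
```

>>> move_arm --rows '[{"gripper": 1, "slide": [0, 0, 0.2], "twist": [0, 0, 0]}, {"gripper": 1, "slide": [0, 0, 0.2], "twist": [0, 0, 0]}, {"gripper": 1, "slide": [0, 0, 0.2], "twist": [0, 0, 0]}, {"gripper": 1, "slide": [0, 0, 0.2], "twist": [0, 0, 0]}, {"gripper": 1, "slide": [0, 0, 0.2], "twist": [0, 0, 0]}, {"gripper": 1, "slide": [0, 0, 0.2], "twist": [0, 0, 0]}, {"gripper": 1, "slide": [0, 0, 0.2], "twist": [0, 0, 0]}, {"gripper": 1, "slide": [0, 0, 0.2], "twist": [0, 0, 0]}, {"gripper": 1, "slide": [0, 0, 0.2], "twist": [0, 0, 0]}, {"gripper": 1, "slide": [0, 0, 0], "twist": [0, 0, 0]}]'

```text
time: 25.43
eef_pos: [487.2, 177.3, 80.3]
tcp_rot: [0.979, -0.205, -0.0, 0.0]
contact_force: [0.2, -1.0, -1.9]
finger_gap: 0.271
```

>>> move_arm --rows '[{"gripper": 1, "slide": [0, 0, 0.1], "twist": [0, 0, 0]}, {"gripper": 1, "slide": [0, 0, 0.1], "twist": [0, 0, 0]}, {"gripper": 1, "slide": [0, 0, 0], "twist": [0, 0, 0]}, {"gripper": 1, "slide": [0, 0, 0], "twist": [0, 0, 0]}]'

```text
time: 25.77
eef_pos: [487.3, 177.4, 78.7]
tcp_rot: [0.979, -0.205, -0.0, -0.0]
contact_force: [1.3, -0.8, -2.2]
finger_gap: 0.272
```

>>> move_arm --rows '[{"gripper": 1, "slide": [0, 0, 0.1], "twist": [0, 0, 0]}, {"gripper": 1, "slide": [0, 0, 0.1], "twist": [0, 0, 0]}, {"gripper": 1, "slide": [0, 0, 0], "twist": [0, 0, 0]}, {"gripper": 1, "slide": [0, 0, 0], "twist": [0, 0, 0]}]'

```text
time: 26.1
eef_pos: [487.3, 177.4, 76.6]
tcp_rot: [0.979, -0.205, -0.0, 0.0]
contact_force: [0.2, -0.4, -1.4]
finger_gap: 0.269
```

>>> move_arm --rows '[{"gripper": 1, "slide": [0, 0, 0.04], "twist": [0, 0, 0]}, {"gripper": 1, "slide": [0, 0, 0], "twist": [0, 0, 0]}]'

```text
time: 26.27
eef_pos: [487.3, 177.4, 76.3]
tcp_rot: [0.979, -0.205, 0.0, -0.0]
contact_force: [1.6, -0.5, -1.3]
finger_gap: 0.268
```

>>> move_arm --rows '[{"gripper": 1, "slide": [0, 0, 0.03], "twist": [0, 0, 0]}, {"gripper": 1, "slide": [0, 0, 0], "twist": [0, 0, 0]}]'

```text
time: 26.43
eef_pos: [487.3, 177.4, 76.0]
tcp_rot: [0.979, -0.205, 0.0, -0.0]
contact_force: [0.9, -1.0, -0.2]
finger_gap: 0.273
```

>>> move_arm --rows '[{"gripper": 1, "slide": [0, 0, 0.02], "twist": [0, 0, 0]}, {"gripper": 1, "slide": [0, 0, 0], "twist": [0, 0, 0]}]'

```text
time: 26.6
eef_pos: [487.3, 177.4, 76.0]
tcp_rot: [0.979, -0.205, 0.0, -0.0]
contact_force: [-0.7, -1.2, 4.7]
finger_gap: 0.271
```

>>> move_arm --rows '[{"gripper": 1, "slide": [0, 0, 0.01], "twist": [0, 0, 0]}, {"gripper": 1, "slide": [0, 0, 0], "twist": [0, 0, 0]}]'

```text
time: 26.77
eef_pos: [487.4, 177.4, 76.0]
tcp_rot: [0.979, -0.205, 0.0, -0.0]
contact_force: [-0.9, -2.2, 7.5]
finger_gap: 0.272
```

>>> move_arm --rows '[{"gripper": 0.65, "slide": [0, 0, 0], "twist": [0, 0, 0]}, {"gripper": 0.55, "slide": [0, 0, 0], "twist": [0, 0, 0]}, {"gripper": 0.4, "slide": [0, 0, 0], "twist": [0, 0, 0]}, {"gripper": 0.3, "slide": [0, 0, 0], "twist": [0, 0, 0]}, {"gripper": 0.3, "slide": [0, 0, 0], "twist": [0, 0, 0]}, {"gripper": 0.3, "slide": [0, 0, 0], "twist": [0, 0, 0]}]'

```text
time: 27.27
eef_pos: [487.3, 177.4, 75.6]
tcp_rot: [0.979, -0.205, -0.0, 0.0]
contact_force: [-0.1, 0.6, 0.1]
finger_gap: 0.699
```

```bash
python3 -c "
from h import *
go(487.4,177.2,180)
a=camera('scene')
cv2.imwrite('pics/d1.png',cv2.resize(a[150:270,390:510],(600,600)))"
```

```text
t 27.27 pos [487.3 177.4  75.6] F [-0.1  0.6  0.1] gap 59.4 slide cm [ 1.000e-02  1.000e-02 -1.044e+01] jaw ang -23.7 z axis [-0.  0. -1.] q6 0.65
```

View pics/d1.png

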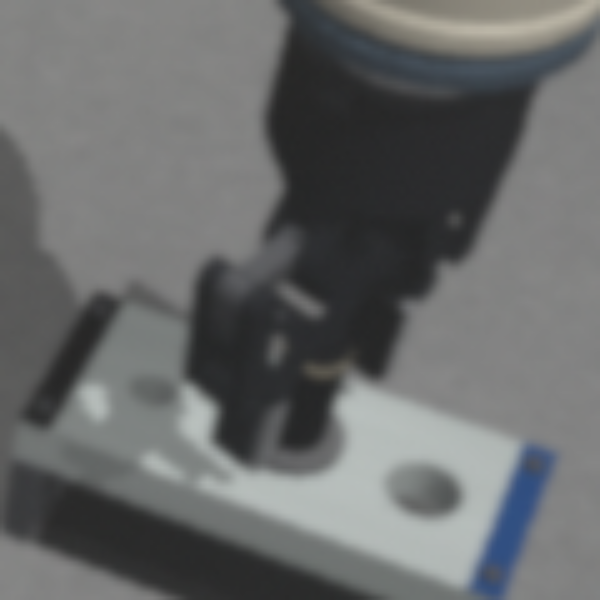

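The pin stands in the middle hole with the fingers open around it. Retreating straight up, then back toward the base so the top camera can see.

>>> move_arm --rows '[{"gripper": 0.3, "slide": [0, 0, -0.5], "twist": [0, 0, 0]}, {"gripper": 0.3, "slide": [0, 0, -1], "twist": [0, 0, 0]}, {"gripper": 0.3, "slide": [0, 0, -1.5], "twist": [0, 0, 0]}, {"gripper": 0.3, "slide": [0, 0, -2], "twist": [0, 0, 0]}, {"gripper": 0.3, "slide": [0, 0, -2], "twist": [0, 0, 0]}, {"gripper": 0.3, "slide": [0, 0, -2], "twist": [0, 0, 0]}, {"gripper": 0.3, "slide": [0, 0, -2], "twist": [0, 0, 0]}, {"gripper": 0.3, "slide": [0, 0, -2], "twist": [0, 0, 0]}, {"gripper": 0.3, "slide": [0, 0, -2], "twist": [0, 0, 0]}, {"gripper": 0.3, "slide": [0.8, 1.8, 0], "twist": [0, 0, 0]}, {"gripper": 0.3, "slide": [0.8, 1.8, 0], "twist": [0, 0, 0]}, {"gripper": 0.3, "slide": [0.8, 1.8, 0], "twist": [0, 0, 0]}, {"gripper": 0.3, "slide": [0.8, 1.8, 0], "twist": [0, 0, 0]}, {"gripper": 0.3, "slide": [0.8, 1.8, 0], "twist": [0, 0, 0]}, {"gripper": 0.3, "slide": [0.8, 1.8, 0], "twist": [0, 0, 0]}, {"gripper": 0.3, "slide": [0.8, 1.8, 0], "twist": [0, 0, 0]}, {"gripper": 0.3, "slide": [0.8, 1.8, 0], "twist": [0, 0, 0]}, {"gripper": 0.3, "slide": [0, 0, 0], "twist": [0, 0, 0]}, {"gripper": 0.3, "slide": [0, 0, 0], "twist": [0, 0, 0]}]'

```text
time: 28.9
eef_pos: [488.1, 19.1, 226.5]
tcp_rot: [0.979, -0.206, 0.0, -0.0]
contact_force: [-0.4, 0.8, -0.6]
finger_gap: 0.701
```

```bash
python3 -c "
from h import *
a=camera('scene');b=camera('top')
cv2.imwrite('pics/e1.png',a)
cv2.imwrite('pics/e2.png',np.hstack([cv2.resize(a[150:270,390:510],(400,400)),cv2.resize(b[255:335,190:270],(400,400))]))
go(487,177,200)"
```

```text
t 29.0 pos [488.1  20.1 226.2] F [-0.4  0.3 -0.4] gap 59.7 slide cm [ -6.4  -14.32   2.62] jaw ang -23.7 z axis [ 5.e-04  1.e-04 -1.e+00] q6 0.33
```

View pics/e1.png

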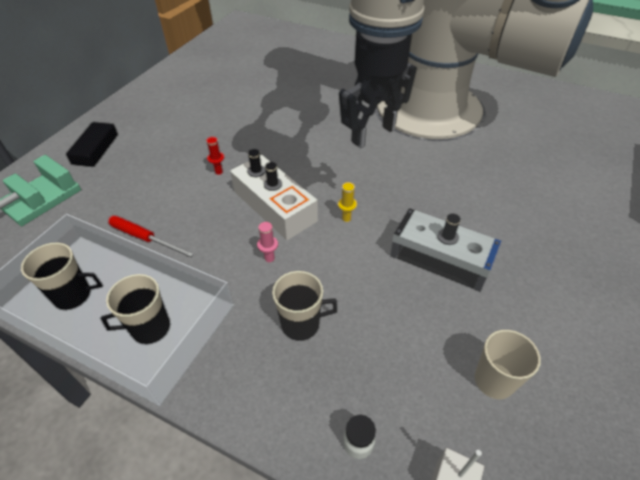

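View pics/e2.png

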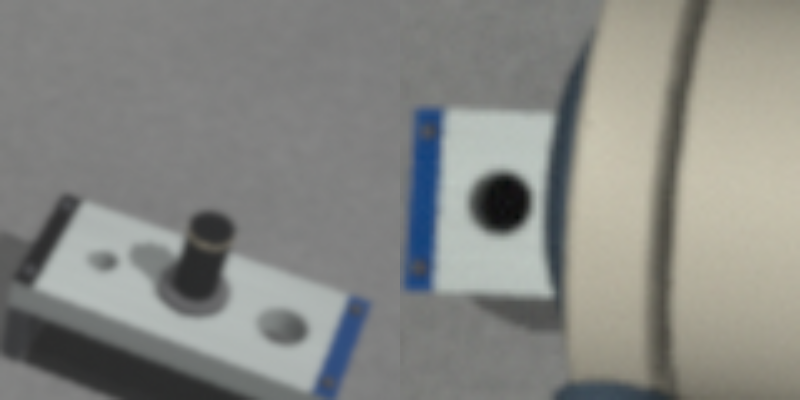

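In the scene view the pin stands upright in the middle hole at about (452,230), collar flat on the plate. The other two pins are still in the block at about (255,160) and (272,175). The bystanders have not moved and the gripper is clear. Handing in.

```bash
python3 -c "
from h import *
print(sign_off())"
```

```text
the job is handed in; nothing more can be done
None
```

The pin from the orange-framed well now stands in the middle (21 mm) hole of the gauge, with its collar down on the plate and the gripper clear. I handed the job in at about 29 s.

- **Large hole:** the pin went in freely, and the collar seated at about 8 N.
- **Middle hole:** it went in freely, and the collar seated at about 8 N.
- **Small hole:** it refused the pin. The foot stopped level with the top face, at about 10 N.
- **Back in the middle hole:** it slid in with only about 1–2 N of sideways touch, seated at about 7.5 N, and I let go.

All force readings at the gauge stayed below the 25 N limit; the highest was about 10 N. The readings come at the end of each short move, so a brief peak in between would not show.

**Last checks:** the last scene picture shows the pin upright with its collar flat, the other two pins still in the block, and the bystanders where they were. In the top view the arm hid the middle hole, so that camera could not confirm the final placing. Earlier, the two cameras disagreed by about 3 mm in y. I aligned the pin with the holes using the scene camera and by feel instead.

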